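Clamp a plunger in the V-block

ROBOT

A 7-joint arm with a two-finger parallel gripper is mounted at the origin on a cart in front of the work surface, level with it; the furniture and walls round the work are solid. World frame = base frame: x ahead of the robot, y to its left, z up, the work surface at z = 0. Lengths are in mm, angles in rad, forces in N, time in s.
With the tool pointing down it reaches from about 425 to 875 mm from the base axis. Payload 4.7 kg.
Tool frame: the origin (TCP) lies at the very end of the fingers, on their centre line; the grasp point (between the pads) lies 19 mm behind it; x points along the fingers, y is the direction in which the jaws open and shut, and the axes are right-handed (so a half turn about x gives the same grasp; the last joint's range is limited). The gripper opens to 87 mm and grips with 3 to 60 N. Pads are 19 mm wide; open, the fingers measure 117 mm over their backs; the gripper's body (75 mm by 190 mm) begins 51 mm behind the grasp point.
Start: joints at [1.235, 0.321, -0.07, 1.45, 0.023, 1.371, -0.057], TCP at [222.742, -610.667, 200.887] pointing down, gripper open.
Joint ranges: [-2.86, 2.86], [-0.3, 2.09], [-1.38, 1.24], [0.06, 2.45], [-1.56, 4.7], [0.09, 2.05], [-2.69, 2.69]. Speed limits (rad/s): [2.57, 2.57, 3.14, 3.14, 3.14, 3.14, 3.14].

INTERFACE

Orientations are given as a 3x3 rotation matrix whose columns are the frame's x, y, z axes.
In Python, from bench import r gives the robot as it stands.
- The arm moves only by the shell command python3 -m crank 'ROWS' [FORCE]. ROWS is JSON, a list of rows, each a list of 7 numbers: the shift along the tool's x, y, z in mm, then the turn, a rotation vector about the tool's x, y, z in degrees, then the gripper's target within -1 to 1 (shut at 1, half-way at 0, fully open at -1). In form: [[tx, ty, tz, ax, ay, az, hand], ...]. A call has 1 to 12 rows; each row shifts and turns the pose as measured when the row begins, along the tool's axes as they then stand; what a row does not reach is not made up. A row lasts 1/8 s, in which the tool goes at most 62.5 mm and 10.7 degrees, less where a joint would pass 70% of its speed; a pose out of reach is approached as far as the arm can. A call is refused whole if a number of a shift passes 62.5 or a number of a turn 10.7, either way. A call with a gripper value outside its range is refused whole. The fingers move at their own pace and stop on an object; FORCE is the grip in N (left out, the last holds). Time passes only in rows, so rows that do not move let the fingers close. It gives the time, the measured TCP pose, the force and the opening at its end, in the units of the state.
- r.observe(): the state, without advancing time (a new reading comes with each control period).
- r.get_image(name): name is "scene" or "top" or "wrist"; returns a dict with "img" (480x640x3 uint8, blue, green, red), "camera_matrix" (3x3 intrinsics, pixels), "rvec" (rotation vector, rad) and "tvec" (3), from world to camera coordinates, as OpenCV has them. Camera axes: x right, y down, z forward; pixel columns grow to the right and rows downward; lengths in mm; the calibration is good to about 2 mm. A picture is of the moment at which its call begins. There is no depth.
- r.hand_in(): hands the job in, once; it reports no verdict.
Trained networks look in a picture, given as the dict that the camera call returned (one of the last four; its "shot" number tells which), for a name from the list of things; names that differ only in an ending like _2 or _b are one class to them, and where a whole thing is asked for, a point or a joint stands for the part that bears it (a point fixed in the world has none). Each returns a list of dicts, best first, with "conf" (0 to 1); they miss things now and then, are a little off and sometimes report something else, mostly with a low value. They report only what shows in the picture. A call takes as long as a camera call.
- r.find_in(picture, target): "point" ([x, y, z] in mm, in the coordinates of the camera as it stood for that picture, good to about 4 mm: the middle of the surface that is visible of it).
- r.silhouettes(picture, target): "pixels" (480x640 bool, what is visible of it).
- r.spot_point(picture, target): "point" ([x, y, z] in mm, in the coordinates of the camera as it stood for that picture, good to about 4 mm: a listed point, or the origin of a listed thing).
The state is a dict: "time_s": time; "qpos": joint angles; "qvel": joint speeds; "joint_torque": joint torques, N m; "tool_pos": TCP position; "eef_rot": TCP orientation; "wrist_force": force on the tool from outside, world axes, zero at the start; "torque": the same for the moment, N m; "opening": finger opening in mm.
Only numpy, scipy, OpenCV 4.12 (cv2) and the standard library are available. Lean on these libraries where they do the work, as an engineer would, in place of code of your own. Each camera call takes 0.05 s, during which the arm holds its last target.

TASK

Slide the steel plunger along the V-block until it sits against the end stop, then use the broad flat driver from the wooden stand to tighten the slotted clamp screw firmly onto it, so that the plunger is held fast. Put the driver back upright in its stand and leave everything else on the bench where it is.

Things in the scene. Friction and masses are not known exactly. Their poses are not given: they have to be found in the camera images.
- v_block: steel V-block jig bolted to the bench, 150 x 97 x 100 mm (x, y, z). Origin at the middle of its underside. The V runs along its x axis, 110 mm long (x -55 to +55); cheeks 51 mm high. An end stop plate closes the +x end (height 72 mm). A dark stirrup spans the middle (36 mm along x, 97 mm along y, top at z 100 mm) and holds the clamp screw
- stop_face (a point): point on the end stop's inner face where the plunger's back end must bear, on the V's centre line 51 mm above the bench; same axes as v_block
- clamp_mouth (a point): centre of the round hole (23 mm wide) in the top face of the stirrup, z up. The clamp screw stands upright in this hole, its top sunk 4 to 6 mm below this point
- screw_top (a point): 5 mm below clamp_mouth: the nominal level of the flat top of the clamp screw: headless, 21 mm diameter, with a straight slot 4.8 mm wide and 6 mm deep across its whole top. The slot may point any way; no reading gives its direction. Clockwise from above drives the screw down, 8 mm a turn. Tight comes after 0.6 to 2.4 rad; it stays where it is left
- clamp_pad: round pad at the screw's lower end, 16 mm wide, hidden under the stirrup; origin at its underside's middle. It moves up and down with the screw and presses on the plunger, 0.3 to 2.3 mm below it at first. Turning takes about 0.18 N m when free and rises with the clamping (0.0013 N m per N); well tight is about 0.3 N m, some 0.4 rad after it touches. Its x and y axes do not tell the slot's direction
- plunger: loose bare steel round bar lying in the V, lightly oiled so that it slides easily (friction about 0.3), 36 mm diameter, 125 mm long along its x axis, about 0.6 kg, a shallow groove near its front end. Origin at mid length on its underside
- plunger_front (a point): centre of the plunger's flat front end (towards -x of the V-block), about 51 mm above the bench; it stands 32 to 52 mm out of the block at first, 17 mm out when home
- plunger_back (a point): centre of the plunger's flat back end, 125 mm from the front; at first 15 to 35 mm short of stop_face
- driver_grip (a point): point on the driver's axis at the middle of its handle, 132 mm above the blade tip. The driver is 168 mm long, 0.22 kg, loose, upright in the stand: round dark wooden handle, 32 mm diameter, 80 to 168 mm above the tip; steel shank 10 mm diameter. z runs from the blade to the handle
- driver_tip (a point): middle of the driver's blade tip. The flat blade is 16 mm wide along this x axis and 2.4 mm thick along y, 12 mm long; z runs up the driver to the handle
- stand_mouth (a point): middle of the round hole in the top of the wooden driver stand (62 x 62 mm block, 95 mm high, fixed to the bench). The hole is 24 mm wide and 89 mm deep; the driver hangs in it blade down, its handle's lower end resting on this top face, so that the tip is 80 mm below this point
- solder_reel: bystander: reel of solder wire standing on its flange, 58 x 76 x 53 mm; origin under its centre. It and the driver stand may have changed sides
- tape_roll: bystander: roll of tape lying flat, 64 mm diameter, 18 mm high; origin under its centre
- yoke_plate: bystander: flat horseshoe yoke, 73 x 72 x 8 mm; origin under its centre
- solenoid_stand: bystander: solenoid body standing on its disc, 70 mm diameter, 103 mm high; origin under its centre

How it is judged (in metres and radians):
On the way, in this order (a step that is already met when the one before it is completed fails the run):
1. the plunger is pushed home against the end stop (distance between plunger_back and stop_face below 0.003 m), for 0.2 s.
2. the clamp screw is tightened onto the plunger with the driver's blade in its slot (contact force between clamp_pad and plunger above 50 N and horizontal distance between driver_tip and clamp_mouth below 0.004 m and z of driver_tip in the frame of clamp_mouth below -0.008 m), for 0.2 s.
At the end, for the whole second after the job is handed in: The plunger's back end bears on the end stop (within 3 mm), the screw's pad presses on it with over 50 N, and the driver hangs upright in its stand (tip within 12 mm of the hole's axis, at least 70 mm down, tilt under 0.12 rad); the other things are within 30 mm of where they stood (contact force between clamp_pad and plunger above 50 N and distance between plunger_back and stop_face below 0.003 m and horizontal distance between driver_tip and stand_mouth below 0.012 m and z of driver_tip in the frame of stand_mouth below -0.07 m and angle between driver_tip's own z axis and vertical below 0.12 rad and linear speed of plunger below 0.01 m/s); the robot touches nothing.
It fails at once if another thing on the bench is pushed out of its place (distance of any of solder_reel, tape_roll, yoke_plate, solenoid_stand from where it was at the start of the episode above 0.03 m).
It also fails if it takes over 72 s, if anything falls off the work surface, if the arm or the gripper's body presses on something with over 40 N, if the wrist force passes 120 N, or if a joint passes its speed limit or range.

## Working session

There is one attempt and no reset: what is moved stays moved. The work goes in short steps, Python scripts to look and compute and a shell command to move; the robot and the scene stay as the last step left them, time stands still between calls to the robot, and variables do not carry over. Pictures are saved under pics/ and viewed, and the job is handed in when it is done.

```bash
ls; mkdir -p pics
cat > h.py <<'E'
import numpy as np, cv2
from bench import r
np.set_printoptions(precision=3,suppress=True)
def cam(p):
    R=cv2.Rodrigues(np.array(p["rvec"],float))[0]; t=np.array(p["tvec"],float).ravel(); return R,t
def w(p,pt):
    R,t=cam(p); return R.T@(np.array(pt)-t)
def pix(p,X):
    return cv2.projectPoints(np.array(X,float).reshape(-1,3),np.array(p["rvec"],float),np.array(p["tvec"],float),np.array(p["camera_matrix"],float),None)[0].reshape(-1,2)
def ray(p,uv,z):
    R,t=cam(p);K=np.array(p["camera_matrix"],float)
    d=R.T@np.linalg.inv(K)@np.array([uv[0],uv[1],1.0]);c=-R.T@t
    return c+d*(z-c[2])/d[2]
def shot(n,f):
    p=r.get_image(n); cv2.imwrite("pics/"+f,p["img"]); return p
def st():
    o=r.observe(); print(o["time_s"],np.array(o["tool_pos"]),o["opening"],"F",np.array(o["wrist_force"]),"T",np.array(o["torque"])); print(np.array(o["eef_rot"])); print('q',np.array(o["qpos"])); return o
E
python3 - <<'E'
from h import *
st()
for n in("scene","top","wrist"):
    p=shot(n,n+"0.png")
    R,t=cam(p); print(n,-R.T@t)
    for k in("v_block","stop_face","clamp_mouth","plunger_front","plunger_back","driver_grip","driver_tip","stand_mouth","solder_reel","tape_roll","yoke_plate","solenoid_stand","plunger"):
        for d in r.spot_point(p,k)[:2]: print(k,round(d["conf"],2),w(p,d["point"]))
E
```

```text
pics
0.0 [ 222.529 -610.083  199.771] 86.87829225197362 F [ 0.413 -0.308  0.37 ] T [-0.047 -0.051 -0.02 ]
[[-0.001  0.343 -0.939]
 [ 0.002 -0.939 -0.343]
 [-1.    -0.002  0.   ]]
q [ 1.235  0.322 -0.07   1.452  0.023  1.371 -0.057]
scene [ 321.865 -486.079  760.05 ]
v_block 0.55 [606.128  25.836   0.272]
stop_face 0.57 [658.093  31.424  52.762]
clamp_mouth 0.86 [610.961  29.268  99.015]
plunger_front 0.69 [520.64   17.976  52.646]
plunger_back 0.27 [609.841  23.913  92.053]
stand_mouth 0.84 [492.391 200.73   91.036]
solder_reel 0.55 [ 552.894 -191.99    -4.558]
tape_roll 0.61 [ 363.707 -126.51    -1.099]
yoke_plate 0.7 [380.794 109.607  -2.665]
solenoid_stand 0.81 [ 717.748 -164.213    3.341]
solenoid_stand 0.24 [522.248  19.029  51.695]
plunger 0.81 [578.292  21.894  32.64 ]
top [459.282  27.284 951.63 ]
v_block 0.82 [608.883  23.404   3.758]
stop_face 0.66 [658.965  28.218  54.308]
stop_face 0.44 [604.397  24.872 104.449]
clamp_mouth 0.62 [606.669  26.176 104.848]
plunger_front 0.66 [ 551.064 -195.485    3.156]
plunger_front 0.55 [519.545  13.802  49.861]
plunger_back 0.9 [648.109  29.7    52.153]
plunger_back 0.55 [377.855 114.25    2.684]
driver_grip 0.95 [489.657 202.127 144.905]
stand_mouth 0.87 [495.667 198.598  93.434]
solder_reel 0.74 [ 548.403 -194.689    3.726]
tape_roll 0.81 [ 369.852 -127.164    1.029]
yoke_plate 0.91 [376.424 114.15    5.269]
solenoid_stand 0.68 [ 720.904 -162.628    0.312]
plunger 0.89 [582.033  20.384  31.929]
wrist [ 292.949 -585.671  385.112]
```

View pics/scene0.png

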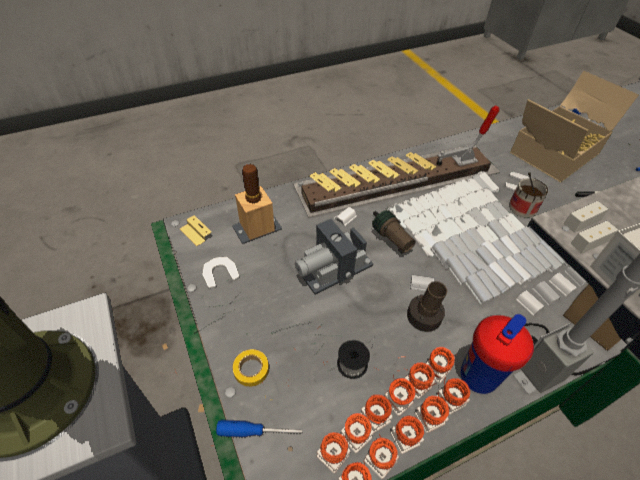

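View pics/top0.png

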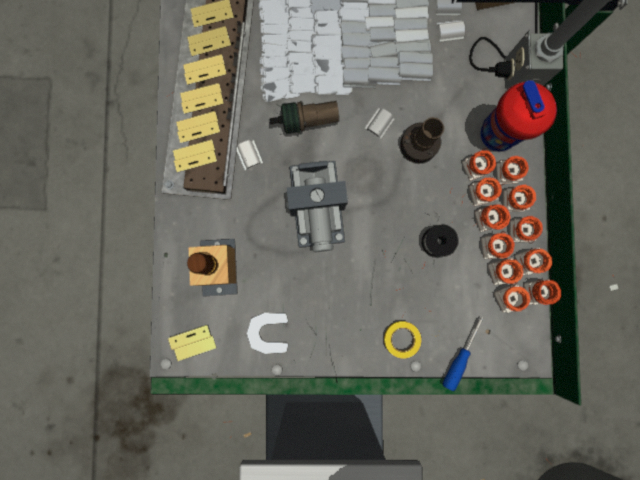

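Run:
```python
from h import *
p=shot("top","t1.png")
s=shot("scene","s1.png")
# clamp crop
a=pix(p,[608.5,27,100])[0];b=pix(s,[608.5,27,100])[0];print(a,b)
def crop(im,c,h=50,k=8):
    x,y=map(int,c);return cv2.resize(im[y-h:y+h,x-h:x+h],None,fx=4,fy=4,interpolation=cv2.INTER_CUBIC)
cv2.imwrite("pics/c1.png",np.hstack([crop(p["img"],a),crop(s["img"],b)]))
d=pix(p,[495,200,95])[0];e=pix(s,[495,200,150])[0];print(d,e)
cv2.imwrite("pics/c2.png",np.hstack([crop(p["img"],d),crop(s["img"],e)]))
for n,q in(("top",p),("scene",s)):
  for k in ("driver_grip","stand_mouth","plunger","v_block"):
    for x in r.find_in(q,k)[:1]: print(n,k,x["conf"],w(q,x["point"]))
```

```text
[315.145 194.579] [335.545 235.17 ]
[208.552 264.007] [251.315 179.01 ]
top driver_grip 0.62 [489.237 192.054 180.911]
top stand_mouth 0.74 [606.115  32.734  50.188]
top plunger 0.76 [559.773  16.176  67.328]
top v_block 0.7 [604.375  30.735  54.052]
scene driver_grip 0.92 [491.528 190.136 151.611]
scene stand_mouth 0.77 [479.625 171.545  55.861]
scene plunger 0.7 [551.705   7.866  61.483]
scene v_block 0.78 [598.196  -4.144  49.191]
```

View pics/c1.png

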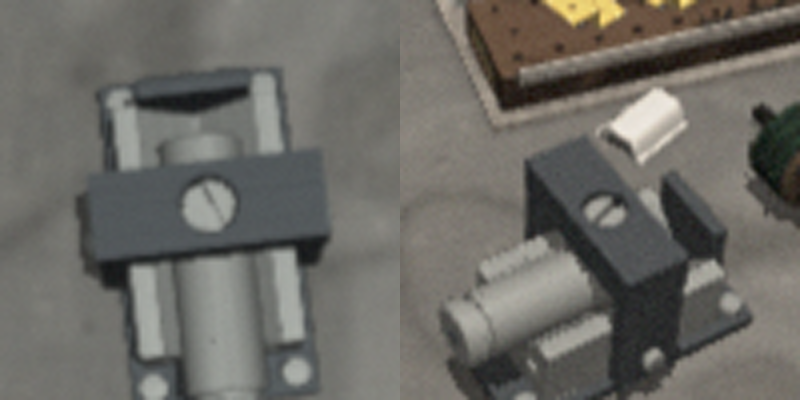

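View pics/c2.png

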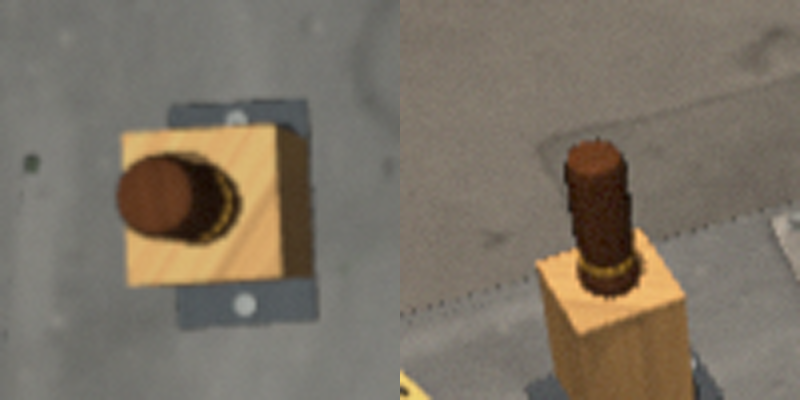

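```bash
python3 -m crank '[[0,-42,-33,0,0,0,1],[0,-42,-33,0,0,0,1],[0,-42,-33,0,0,0,1],[0,-42,-33,0,0,0,1],[0,-42,-33,0,0,0,1],[0,-42,-33,0,0,0,1],[0,-42,-33,2,0,0,1],[0,-42,-33,2,0,0,1],[0,-42,-33,3,0,0,1],[0,-42,-33,3,0,0,1],[0,-42,-33,3,0,0,1],[0,-42,-33,3,0,0,1]]' 20
python3 - <<'E'
from h import *
st()
p=shot("wrist","w1.png")
for k in("v_block","stop_face","clamp_mouth","plunger_front","plunger_back","screw_top","plunger"):
    for d in r.spot_point(p,k)[:2]: print(k,round(d["conf"],2),w(p,d["point"]))
E
```

```text
time_s: 4.1
tool_pos: [460.7, -1.5, 201.0]
eef_rot: [[0.007, 0.053, -0.999], [-0.01, -0.999, -0.053], [-1.0, 0.01, -0.006]]
wrist_force: [0.9, -0.5, -1.2]
opening: 0.6
4.1 [460.716  -1.454 200.993] 0.5596028656277161 F [ 0.867 -0.464 -1.223] T [-0.024 -0.07  -0.043]
[[ 0.007  0.053 -0.999]
 [-0.01  -0.999 -0.053]
 [-1.     0.01  -0.006]]
q [ 0.766 -0.086 -0.776  1.878 -0.052  1.318 -1.514]
v_block 0.91 [608.937  21.987  -0.417]
stop_face 0.2 [607.514  21.923   0.808]
clamp_mouth 0.69 [579.481  18.839  32.907]
plunger_front 0.78 [520.838  10.577  52.209]
screw_top 0.37 [ 550.916 -192.571   -3.233]
plunger 0.96 [579.841  21.048  31.611]
```

View pics/w1.png

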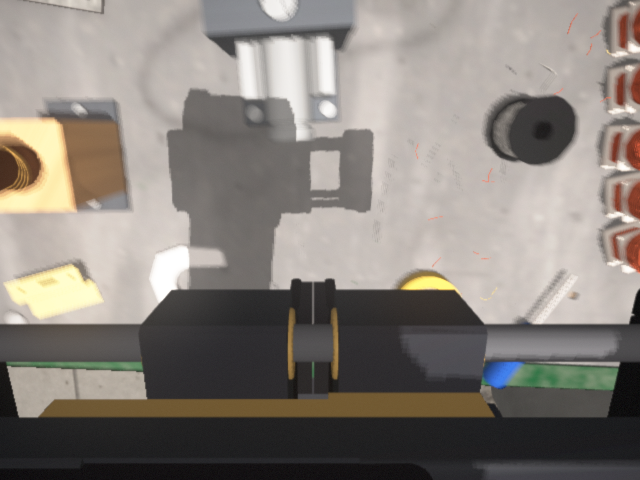

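```bash
python3 -m crank '[[20,-3,-7,-3,-0.4,-0.6,1],[45,-3,-7,0,0,0,1],[45,-3,-8,0,0,0,1],[37,-2,-7,0,0,0,1],[10,0,0,0,0,0,1],[0,0,0,0,0,0,1]]' 20
python3 - <<'E'
from h import *
st()
p=shot("scene","s2.png");p=shot("top","t2.png")
for d in r.spot_point(p,"plunger_front")[:2]: print(d["conf"],w(p,d["point"]))
E
```

```text
time_s: 5.25
tool_pos: [488.3, -0.2, 41.0]
eef_rot: [[0.0, 0.092, -0.996], [-0.005, -0.996, -0.092], [-1.0, 0.005, 0.0]]
wrist_force: [-0.0, 0.0, 0.4]
opening: 0.1
5.25 [488.338  -0.158  40.994] 0.06646044441283343 F [-0.038  0.045  0.406] T [ 0.061  0.001 -0.034]
[[ 0.     0.092 -0.996]
 [-0.005 -0.996 -0.092]
 [-1.     0.005  0.   ]]
q [ 0.689  0.201 -0.802  2.003  0.176  1.006 -1.676]
0.2 [647.579  29.8    53.613]
```

View pics/s2.png

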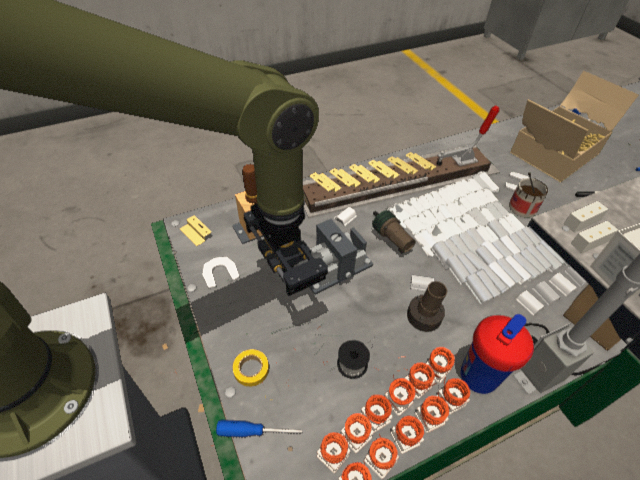

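```bash
python3 -m crank '[[0,-12,0,0,0,0,1],[0,0,-8,0,0,0,1],[0,0,-8,0,0,0,1],[0,0,-5,0,0,0,1],[0,0,-5,0,0,0,1],[0,0,-4,0,0,0,1]]'; python3 -c "
from h import *
st()"
```

```text
time_s: 6.15
tool_pos: [513.3, 14.7, 43.2]
eef_rot: [[-0.011, 0.092, -0.996], [-0.01, -0.996, -0.092], [-1.0, 0.009, 0.012]]
wrist_force: [-9.6, -0.5, 6.0]
opening: 0.5
6.15 [513.326  14.653  43.166] 0.5015754700309677 F [-9.625 -0.529  5.985] T [-0.059  2.046 -0.03 ]
[[-0.011  0.092 -0.996]
 [-0.01  -0.996 -0.092]
 [-1.     0.009  0.012]]
q [ 0.629  0.271 -0.796  1.932  0.233  1.042 -1.749]
```

```bash
python3 -m crank '[[0,1,-6,0,0,0,1],[0,0,-6,0,0,0,1],[0,0,-6,0,0,0,1]]';python3 -m crank '[[0,0,-5,0,0,0,1],[0,0,-5,0,0,0,1]]'; python3 -c "
from h import *
st()"
```

```text
time_s: 6.52
tool_pos: [519.7, 15.0, 39.7]
eef_rot: [[-0.039, 0.092, -0.995], [-0.013, -0.996, -0.092], [-0.999, 0.009, 0.04]]
wrist_force: [-9.4, -1.1, 6.0]
opening: 0.6
time_s: 6.78
tool_pos: [521.8, 15.4, 37.4]
eef_rot: [[-0.058, 0.093, -0.994], [-0.015, -0.996, -0.092], [-0.998, 0.01, 0.059]]
wrist_force: [-9.3, -0.8, 6.4]
opening: 0.8
6.775 [521.828  15.359  37.414] 0.7871518354964872 F [-9.254 -0.793  6.421] T [-0.075  2.129  0.004]
[[-0.058  0.093 -0.994]
 [-0.015 -0.996 -0.092]
 [-0.998  0.01   0.059]]
q [ 0.589  0.34  -0.778  1.875  0.272  1.097 -1.779]
```

```bash
python3 -m crank '[[-3,0,-6,0,3,-0.5,1],[0,0,-6,0,2,0,1],[0,0,-6,0,1.5,0,1],[0,0,-6,0,1,0,1]]'; python3 -c "
from h import *
st()"
```

```text
time_s: 7.28
tool_pos: [527.6, 16.0, 33.8]
eef_rot: [[0.032, 0.092, -0.995], [0.002, -0.996, -0.092], [-0.999, 0.001, -0.032]]
wrist_force: [-12.7, -0.8, 7.5]
opening: -0.1
7.275 [527.627  15.97   33.78 ] -0.0795516786686732 F [-12.697  -0.85    7.485] T [-0.178  2.958  0.029]
[[ 0.032  0.092 -0.995]
 [ 0.002 -0.996 -0.092]
 [-0.999  0.001 -0.032]]
q [ 0.633  0.279 -0.794  1.946  0.243  0.978 -1.751]
```

```bash
python3 -m crank '[[-4,0,-6,0,-0.8,0,1],[-2,0,-6,0,0,0,1],[-2,0,-6,0,0.5,0,1]]'; python3 -m crank '[[-1,0,-8,0,0.5,0,1],[-1,0,-8,0,0.5,0,1]]';python3 -c "
from h import *
st()
p=shot('top','t3.png')
for k in ('plunger_front','plunger_back','plunger','stop_face'):
  for d in r.spot_point(p,k)[:2]: print(k,d['conf'],w(p,d['point']))
a=pix(p,[608.5,27,60])[0].astype(int)
cv2.imwrite('pics/t3c.png',cv2.resize(p['img'][a[1]-70:a[1]+70,a[0]-70:a[0]+70],None,fx=4,fy=4))
"
```

```text
time_s: 7.65
tool_pos: [526.3, 15.8, 34.0]
eef_rot: [[-0.015, 0.092, -0.996], [-0.003, -0.996, -0.092], [-1.0, 0.002, 0.015]]
wrist_force: [-13.1, -0.7, 8.5]
opening: 0.2
time_s: 7.9
tool_pos: [525.8, 15.6, 31.7]
eef_rot: [[-0.034, 0.092, -0.995], [-0.007, -0.996, -0.092], [-0.999, 0.004, 0.034]]
wrist_force: [-18.3, -1.7, 11.9]
opening: 0.7
7.9 [525.792  15.623  31.72 ] 0.657165202711401 F [-18.34   -1.729  11.926] T [-0.247  4.146  0.143]
[[-0.034  0.092 -0.995]
 [-0.007 -0.996 -0.092]
 [-0.999  0.004  0.034]]
q [ 0.598  0.335 -0.779  1.892  0.27   1.058 -1.774]
plunger_back 0.56 [664.964  30.528  54.53 ]
stop_face 0.73 [658.048  27.616  53.325]
```

View pics/t3c.png

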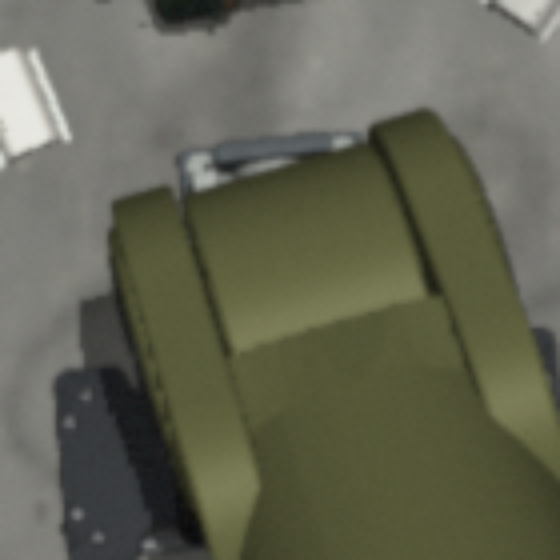

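```bash
python3 -m crank '[[-3,0,25,0,0,0,1],[-10,0,20,0,1.9,0.4,0],[-50,0,20,0,0,0,-0.5],[-50,10,10,0,0,0,-1],[-50,10,0,0,0,0,-1],[-40,0,0,0,0,0,-1],[0,0,0,0,0,0,-1]]';python3 -c "
from h import *
st()
p=shot('top','t4.png')
for k in ('plunger_front','plunger_back','plunger','stop_face','v_block','clamp_mouth'):
  for d in r.spot_point(p,k)[:2]: print(k,d['conf'],w(p,d['point']))
a=pix(p,[608.5,27,60])[0].astype(int)
cv2.imwrite('pics/t4c.png',cv2.resize(p['img'][a[1]-70:a[1]+70,a[0]-70:a[0]+70],None,fx=4,fy=4))
p=shot('wrist','w4.png')
for k in ('plunger_front','plunger','v_block','clamp_mouth','stand_mouth'):
  for d in r.spot_point(p,k)[:2]: print(k,d['conf'],w(p,d['point']))
"
```

```text
time_s: 9.02
tool_pos: [452.1, -10.9, 241.4]
eef_rot: [[-0.002, 0.092, -0.996], [-0.01, -0.996, -0.092], [-1.0, 0.01, 0.003]]
wrist_force: [-0.2, -0.1, -1.9]
opening: 52.4
9.025 [452.108 -10.913 241.359] 52.43531791653967 F [-0.151 -0.075 -1.884] T [-0.03   0.042  0.028]
[[-0.002  0.092 -0.996]
 [-0.01  -0.996 -0.092]
 [-1.     0.01   0.003]]
q [ 0.824 -0.129 -0.784  1.825 -0.082  1.41  -1.422]
plunger_front 0.44 [ 718.183 -162.031    1.58 ]
plunger_back 0.6 [664.86   27.422  46.592]
plunger 0.74 [597.735  23.408  31.393]
stop_face 0.68 [657.307  29.318  57.174]
v_block 0.55 [609.193  24.904   2.48 ]
clamp_mouth 0.87 [606.788  25.374 102.349]
plunger_front 0.59 [537.736  14.789  52.904]
plunger 0.66 [598.749  21.185  33.944]
v_block 0.56 [611.386  23.55   -1.44 ]
```

View pics/t4c.png

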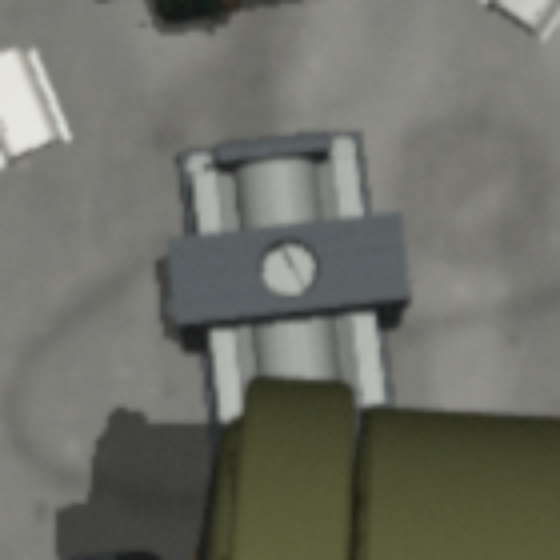

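View pics/w4.png

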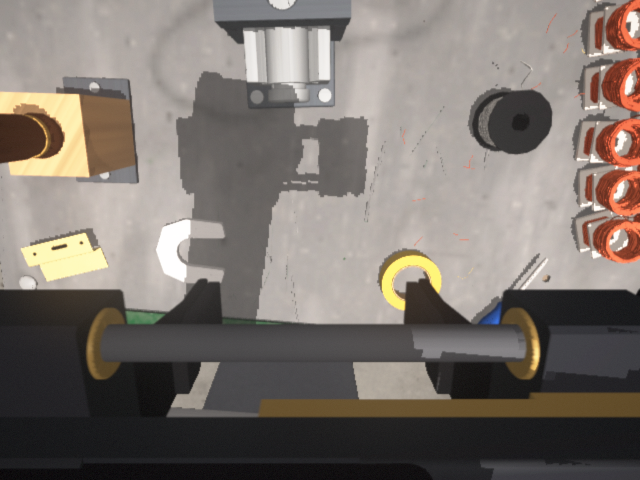

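```bash
python3 -m crank '[[0,-10,-40,0,0,0,-1],[0,-8,-40,0,0,0,-1],[0,-8,-12,0,0,0,-1],[0,0,0,0,0,0,-1],[0,0,0,0,0,0,-1]]';python3 -c "
from h import *
st()
p=shot('wrist','w5.png');print(cam(p),p['camera_matrix'])
for k in ('plunger_front','plunger','v_block','clamp_mouth','stand_mouth','screw_top'):
  for d in r.spot_point(p,k)[:1]: print(k,d['conf'],w(p,d['point']),pix(p,w(p,d['point'])))
a=pix(p,[608.5,27,100])[0].astype(int);print(a)
x0=max(a[0]-80,0);y0=max(a[1]-70,0);print(x0,y0)
cv2.imwrite('pics/w5c.png',cv2.resize(p['img'][y0:y0+140,x0:x0+160],None,fx=5,fy=5,interpolation=cv2.INTER_CUBIC)[:600])
"
```

```text
time_s: 10.3
tool_pos: [540.9, 22.7, 236.5]
eef_rot: [[-0.008, 0.089, -0.996], [-0.01, -0.996, -0.089], [-1.0, 0.009, 0.009]]
wrist_force: [0.1, 0.3, 0.3]
opening: 87.1
10.3 [540.869  22.677 236.495] 87.09123551011534 F [0.068 0.29  0.251] T [ 0.049  0.035 -0.015]
[[-0.008  0.089 -0.996]
 [-0.01  -0.996 -0.089]
 [-1.     0.009  0.009]]
q [ 0.721  0.16  -0.902  1.635  0.135  1.418 -1.678]
(array([[ 0.089, -0.996,  0.009],
       [-0.956, -0.083,  0.282],
       [-0.28 , -0.034, -0.959]]), array([-28.413, 473.823, 576.674])) [[405.55    0.    312.604]
 [  0.    405.55  238.759]
 [  0.      0.      1.   ]]
plunger_front 0.91 [533.861  13.073  50.967] [[319.795 213.862]]
v_block 0.74 [609.493  24.709  -2.044] [[313.999 127.811]]
clamp_mouth 0.67 [ 364.596 -128.74     3.064] [[425.409 355.398]]
screw_top 0.69 [604.698  22.959  98.64 ] [[317.284 136.982]]
[312 131]
232 61
```

View pics/w5c.png

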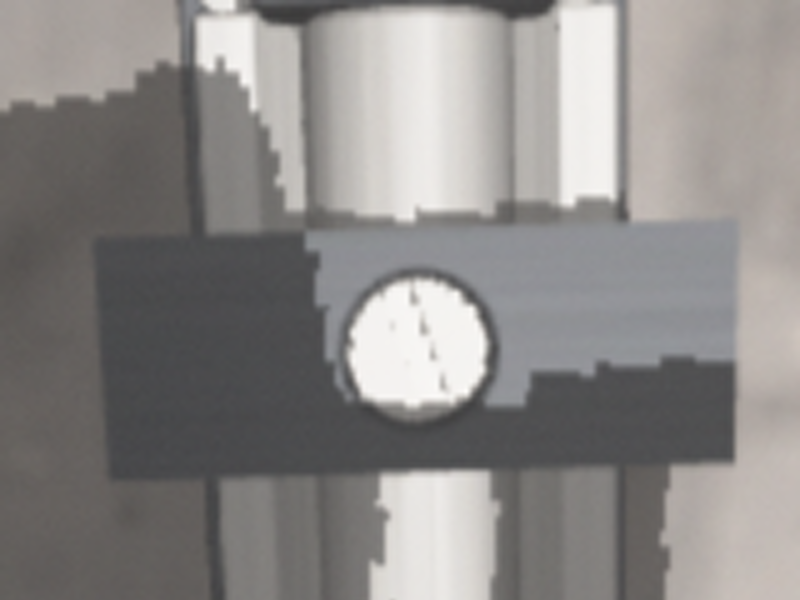

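View pics/w5.png

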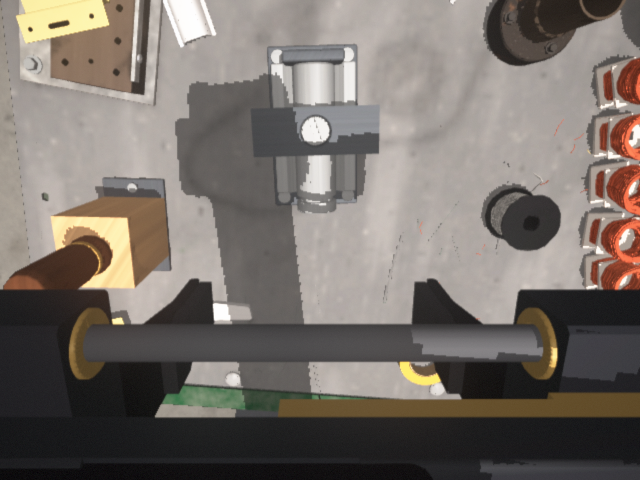

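```bash
python3 - <<'E'
from h import *
p=r.get_image("wrist"); t=r.get_image("top"); s=r.get_image("scene")
f=lambda x,y:(232+(x+.5)/5-.5,61+(y+.5)/5-.5)
for a in [(415,290),(446,388),(393,325),(408,362)]: print(ray(p,f(*a),95))
print("hole rim",ray(p,f(418,345),98))
A=ray(p,f(415,290),95);B=ray(p,f(446,388),95);print(np.degrees(np.arctan2(*(A-B)[[1,0]])))
a=pix(t,[608.5,27,60])[0].astype(int)
g=lambda x,y:(a[0]-70+(x+.5)/4-.5,a[1]-70+(y+.5)/4-.5)
print("top hole",ray(t,g(289,269),98))
A=ray(t,g(283,249),95);B=ray(t,g(299,285),95);print(np.degrees(np.arctan2(*(A-B)[[1,0]])))
for n,q in(("wrist",p),("top",t),("scene",s)):
    c=pix(q,[607.5,26,98])[0]; c0=np.round(c).astype(int)-20
    m=q["img"][c0[1]:c0[1]+40,c0[0]:c0[0]+40]
    cv2.imwrite(f"pics/h_{n}.png",cv2.resize(m,None,fx=14,fy=14,interpolation=cv2.INTER_NEAREST)); print(n,c0)
# stirrup edge direction from wrist crop
A=ray(p,f(97,240),100);B=ray(p,f(735,220),100);print("stirrup dir",np.degrees(np.arctan2(*(A-B)[[1,0]]))-90)
E
cd pics; python3 -c "
import cv2,numpy as np
cv2.imwrite('h_all.png',cv2.resize(np.hstack([cv2.imread(f'h_{n}.png') for n in('wrist','top','scene')]),(798,266)))"
```

```text
[618.484  26.269  95.   ]
[604.318  20.126  95.   ]
[613.013  29.189  95.   ]
[607.702  26.382  95.   ]
hole rim [610.442  25.118  98.   ]
23.445013498910058
top hole [608.365  24.165  98.   ]
23.792270088854853
wrist [294 113]
top [296 175]
scene [315 216]
stirrup dir 6.8374720640003375
```

View pics/h_all.png

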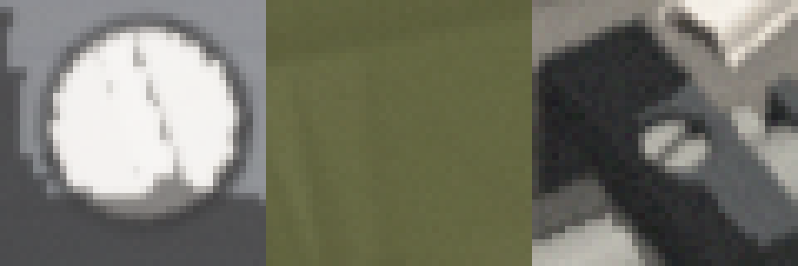

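View pics/h_scene.png

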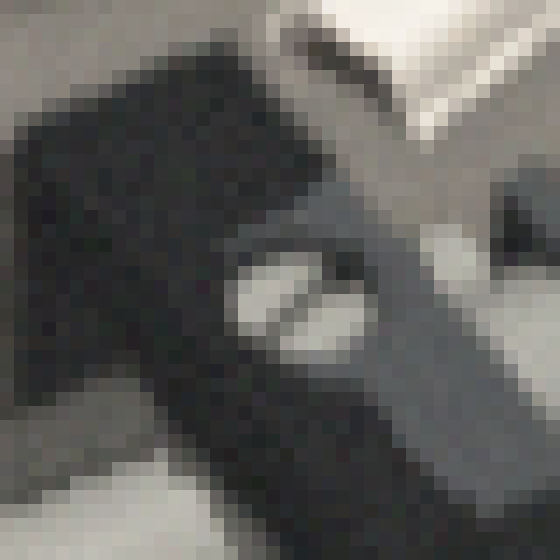

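Run:
```python
from h import *
t=r.get_image("top"); s=r.get_image("scene")
g=lambda x,y,c:(int(c[0])-50+(x+.5)/4-.5,int(c[1])-50+(y+.5)/4-.5)
c=(208,264);e=(251,179)
print("stand",[ray(t,g(*a,c),95) for a in[(122,132),(275,125),(283,275),(128,287)]])
print("top handle",ray(t,g(155,196,c),183), "base ring",ray(t,g(205,200,c),99))
print("scene top handle",ray(s,g(596-400,158,e),183))
for n,q in(("top",t),("scene",s)):
  for k in("driver_grip","stand_mouth"):
    for d in r.spot_point(q,k)[:1]: print(n,k,d['conf'],w(q,d["point"]))
```

```text
stand [array([523.263, 233.818,  95.   ]), array([526.222, 171.552,  95.   ]), array([465.303, 167.326,  95.   ]), array([460.365, 229.974,  95.   ])]
top handle [493.318 200.048 183.   ] base ring [495.452 198.683  99.   ]
scene top handle [493.348 195.68  183.   ]
top driver_grip 0.66 [491.129 199.63  145.336]
top stand_mouth 0.88 [494.267 201.896  93.31 ]
scene driver_grip 0.56 [494.699 199.43  147.476]
scene stand_mouth 0.58 [489.505 199.593  93.287]
```

```bash
python3 -m crank '[[0,-47,8,0,0,0,-1],[0,-47,8,0,0,0,-1],[0,-47,8,0,0,0,-1],[0,-40,8,0,0,0,-1],[0,0,0,-10.7,0,0,-1],[0,0,0,-10.7,0,0,-1],[0,0,0,-10.7,0,0,-1],[0,0,0,-10.7,0,0,-1],[0,0,0,-10.7,0,0,-1],[0,0,0,-10.7,0,0,-1],[0,0,0,-10.7,0,0,-1],[0,0,0,-10.7,0,0,-1]]'; python3 -m crank '[[0,0,0,-10.7,0,0,-1],[0,0,0,-10.7,0,0,-1],[0,0,0,-10.7,0,0,-1],[0,0,0,-10.7,0,0,-1],[0,0,0,0,0,0,-1]]';python3 -c "
from h import *
st()
p=shot('wrist','w6.png')
for k in ('driver_grip','stand_mouth'):
  for d in r.spot_point(p,k)[:1]: print(k,d['conf'],w(p,d['point']),pix(p,w(p,d['point'])))
"
```

```text
time_s: 12.6
tool_pos: [492.2, 206.9, 235.7]
eef_rot: [[-0.006, 1.0, 0.013], [-0.008, 0.013, -1.0], [-1.0, -0.006, 0.008]]
wrist_force: [-0.3, -0.3, 0.1]
opening: 86.9
time_s: 13.22
tool_pos: [492.4, 206.6, 235.7]
eef_rot: [[-0.006, 0.724, 0.69], [-0.008, 0.69, -0.724], [-1.0, -0.01, 0.001]]
wrist_force: [-0.4, -0.0, 0.0]
opening: 87.0
13.225 [492.402 206.631 235.674] 87.03651367008155 F [-0.356 -0.004  0.031] T [ 0.076 -0.138  0.008]
[[-0.006  0.724  0.69 ]
 [-0.008  0.69  -0.724]
 [-1.    -0.01   0.001]]
q [ 0.701  0.279 -1.335  1.647  0.276  1.443  0.097]
driver_grip 0.57 [497.12  206.45  147.189] [[319.044 239.189]]
```

View pics/w6.png

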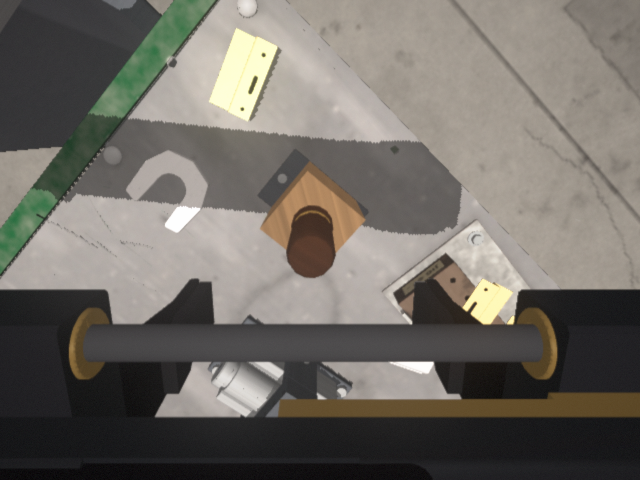

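```bash
python3 -c "
from h import *
p=r.get_image('wrist')
print(ray(p,(310.5,258),183),ray(p,(312,213),97), ray(p,(313.5,213),95))
for d in r.silhouettes(p,'driver_grip')[:1]:
  ys,xs=np.nonzero(d['pixels']);print(d['conf'],xs.min(),xs.max(),ys.min(),ys.max())
"
```

```text
[494.489 201.35  183.   ] [487.771 208.274  97.   ] [488.939 208.792  95.   ]
0.58 286 335 204 277
```

```bash
python3 -m crank '[[10,-2,5,0,0.1,0.5,-1],[40,0,0,0,0,0,-1],[40,0,0,0,0,0,-1],[17,0,0,0,0,0,-1],[0,0,0,0,0,0,-1]]' 50;python3 -c "
from h import *
st()
p=shot('wrist','w7.png')
s=shot('scene','s7.png')
a=pix(s,[494,200,130])[0].astype(int)
cv2.imwrite('pics/s7c.png',cv2.resize(s['img'][a[1]-70:a[1]+70,a[0]-70:a[0]+70],None,fx=4,fy=4))
"
```

```text
time_s: 14.1
tool_pos: [495.4, 199.3, 124.8]
eef_rot: [[0.001, 0.727, 0.686], [-0.001, 0.686, -0.727], [-1.0, 0.0, 0.001]]
wrist_force: [0.4, 0.4, 0.3]
opening: 87.4
14.1 [495.377 199.304 124.806] 87.36884695246276 F [0.433 0.435 0.293] T [ 0.046 -0.171 -0.004]
[[ 0.001  0.727  0.686]
 [-0.001  0.686 -0.727]
 [-1.     0.     0.001]]
q [ 0.638  0.365 -1.254  1.807  0.369  1.238  0.035]
```

View pics/w7.png

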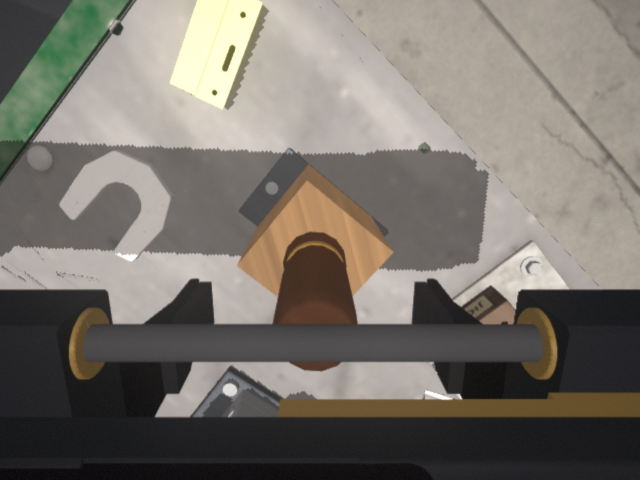

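View pics/s7c.png

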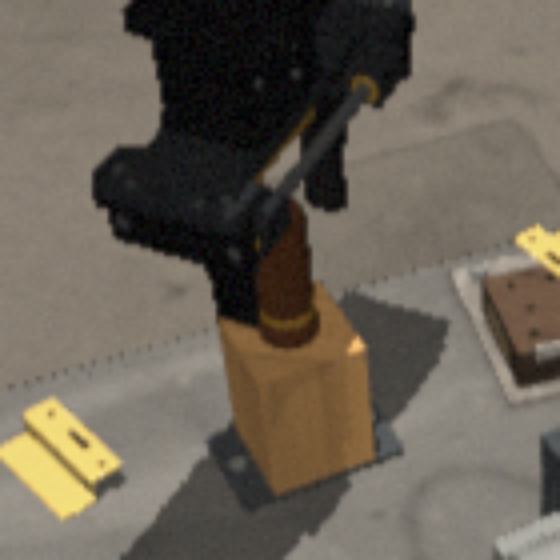

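```bash
python3 -m crank '[[0,0,0,0,0,0,0],[0,0,0,0,0,0,1],[0,0,0,0,0,0,1],[0,0,0,0,0,0,1],[0,0,0,0,0,0,1],[0,0,0,0,0,0,1]]' 50;python3 -m crank '[[0,0,0,0,0,0,1],[-10,0,0,0,0,0,1],[-30,0,0,0,0,0,1],[-40,0,0,0,0,0,1],[-40,0,0,0,0,0,1],[0,0,0,0,0,0,1]]' 50;python3 -c "
from h import *
st()
p=shot('wrist','w8.png')
s=shot('scene','s8.png')
a=pix(s,[494,200,130])[0].astype(int)
cv2.imwrite('pics/s8c.png',cv2.resize(s['img'][a[1]-70:a[1]+70,a[0]-70:a[0]+70],None,fx=4,fy=4))
"
```

```text
time_s: 14.95
tool_pos: [498.6, 201.0, 129.8]
eef_rot: [[0.009, 0.728, 0.686], [0.001, 0.686, -0.728], [-1.0, 0.007, 0.006]]
wrist_force: [-0.4, 0.5, 1.6]
opening: 35.0
time_s: 15.7
tool_pos: [496.5, 201.1, 253.5]
eef_rot: [[0.007, 0.727, 0.687], [0.001, 0.687, -0.727], [-1.0, 0.006, 0.004]]
wrist_force: [0.1, 1.1, -2.7]
opening: 30.9
15.7 [496.463 201.115 253.504] 30.87296252532478 F [ 0.123  1.096 -2.705] T [ 0.074 -0.187 -0.063]
[[ 0.007  0.727  0.687]
 [ 0.001  0.687 -0.727]
 [-1.     0.006  0.004]]
q [ 0.723  0.231 -1.314  1.628  0.228  1.45   0.147]
```

View pics/w8.png

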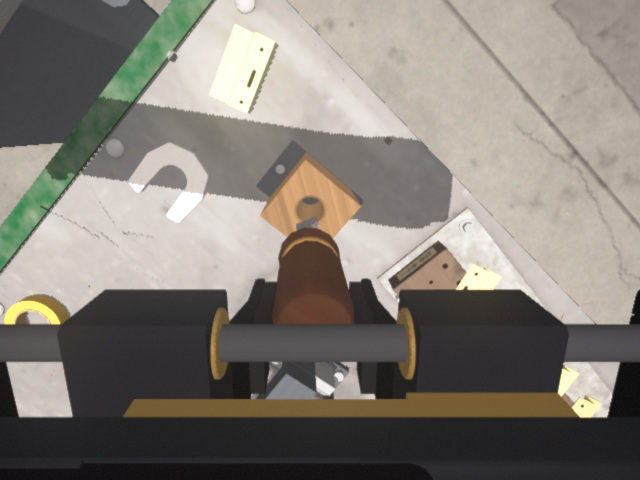

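View pics/s8c.png

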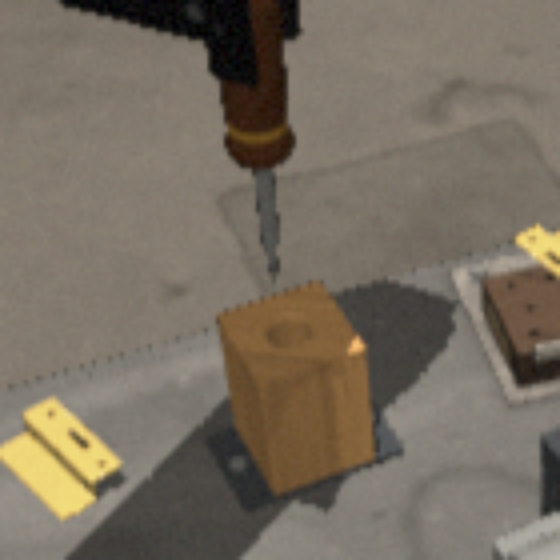

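```bash
python3 -c "
from h import *
p=cv2.imread('pics/w8.png');s=cv2.imread('pics/s8.png')
a=cv2.resize(p[190:250,280:340],None,fx=8,fy=8,interpolation=cv2.INTER_CUBIC)
q=r.get_image('scene');c=pix(q,[494,200,145])[0].astype(int);print(c)
b=cv2.resize(s[c[1]-30:c[1]+30,c[0]-30:c[0]+30] if 0 else s[c[1]-20:c[1]+20,c[0]-16:c[0]+16][:],None,fx=12,fy=12,interpolation=cv2.INTER_CUBIC)
cv2.imwrite('pics/a8.png',a);cv2.imwrite('pics/b8.png',b)
q=r.get_image('wrist')
print(pix(q,[[496.5,201,140.5]]))
for k in('driver_tip','driver_grip'):
  for x in r.spot_point(q,k)[:2]: print(k,x['conf'],w(q,x['point']),pix(q,w(q,x['point'])))
"
```

```text
[251 180]
[[316.535 227.599]]
driver_tip 0.67 [487.134 196.3   134.742] [[303.225 221.85 ]]
driver_grip 0.87 [491.139 204.988 267.503] [[316.471 284.25 ]]
driver_grip 0.2 [ 362.939 -127.8      2.126] [[ 39.793 320.006]]
```

View pics/a8.png

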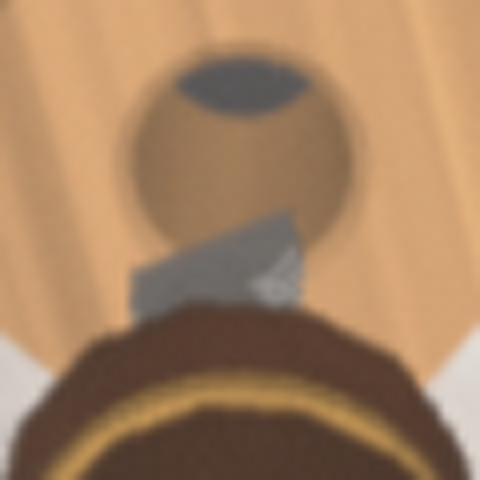

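View pics/b8.png

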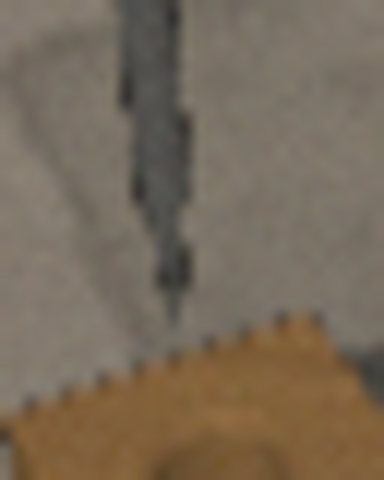

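```bash
cat >> h.py <<'E'
def tri(obs):
    A=[];b=[]
    for p,uv in obs:
        R,t=cam(p);K=np.array(p["camera_matrix"],float)
        d=R.T@np.linalg.inv(K)@np.array([uv[0],uv[1],1.0]);d/=np.linalg.norm(d);c=-R.T@t
        M=np.eye(3)-np.outer(d,d);A.append(M);b.append(M@c)
    x=np.linalg.lstsq(np.vstack(A),np.hstack(b),rcond=None)[0]
    return x,[pix(p,x)[0]-np.array(uv) for p,uv in obs]
E
python3 -c "
from h import *
q=r.get_image('wrist');s=r.get_image('scene')
print(tri([(q,(306.5,220.2)),(s,(249.4,187))]))
A=ray(q,(296.9,223.7),140.5);B=ray(q,(316.2,216.6),140.5);print(A,B,np.linalg.norm(A-B),np.degrees(np.arctan2(*(A-B)[[1,0]])))
o=st()
print(cv2.Rodrigues(np.array(q['rvec'],float))[0].T@[0,0,1], -cam(q)[0].T@cam(q)[1])
# stand hole in wrist: crop centre
print('stand hole',ray(q,(280+242/8,190+150/8),95))
"
```

```text
(array([488.245, 198.434, 131.403]), [array([0.031, 0.036]), array([-0.016,  0.006])])
[483.506 193.242 140.5  ] [490.191 207.002 140.5  ] 15.298491710105523 -115.90974996071445
16.1 [494.493 199.595 249.421] 30.80386997803748 F [-0.212 -0.047 -2.809] T [ 0.068 -0.139 -0.017]
[[ 0.     0.727  0.687]
 [-0.     0.687 -0.727]
 [-1.    -0.     0.   ]]
q [ 0.722  0.235 -1.312  1.634  0.229  1.449  0.146]
[ 0.186 -0.198 -0.962] [443.319 253.107 433.256]
stand hole [489.107 201.305  95.   ]
```

```bash
python3 -c "
from h import *
st()
q=shot('wrist','w9.png');s=shot('scene','s9.png')
import json;json.dump({n:{k:np.array(p[k]).tolist() for k in('camera_matrix','rvec','tvec')} for n,p in(('w',q),('s',s))},open('c9.json','w'))
p=q['img'];a=cv2.resize(p[190:250,280:340],None,fx=9,fy=9,interpolation=cv2.INTER_CUBIC)
b=cv2.resize(s['img'][160:205,235:265],None,fx=12,fy=12,interpolation=cv2.INTER_CUBIC)
cv2.imwrite('pics/a9.png',np.hstack([np.hstack([a])[:540],np.pad(b,((0,0),(0,0),(0,0)))[:540]])[:540,:800])
"
```

```text
16.1 [494.493 199.595 249.421] 30.80386997803748 F [-0.212 -0.047 -2.809] T [ 0.068 -0.139 -0.017]
[[ 0.     0.727  0.687]
 [-0.     0.687 -0.727]
 [-1.    -0.     0.   ]]
q [ 0.722  0.235 -1.312  1.634  0.229  1.449  0.146]
```

View pics/a9.png

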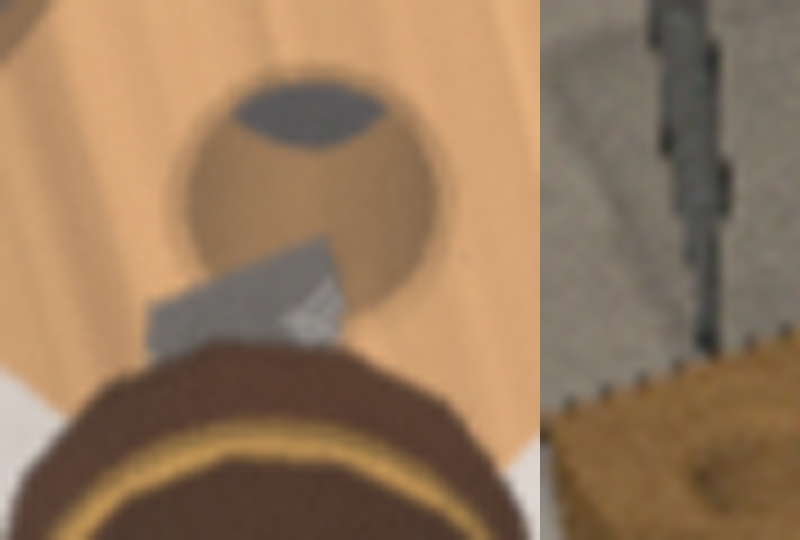

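```bash
python3 -c "
from h import *
import json
c=json.load(open('c9.json'));q=c['w'];s=c['s']
X,e=tri([(q,(306.3,220.3)),(s,(248.6,188.8))]);print(X,e)
for z in (X[2],136):
  A=ray(q,(296.6,224.4),z);B=ray(q,(316.0,216.3),z);print(A,B,np.linalg.norm(A-B),np.degrees(np.arctan2(*(B-A)[[1,0]])))
print('hole',ray(q,(314.6,211.6),95))
print('tcp proj tip', pix(q,[494.5,199.6,136]))
"
```

```text
[487.485 197.963 127.674] [array([-1.314, -1.516]), array([ 0.694, -0.245])]
[485.814 190.227 127.674] [492.314 205.242 127.674] 16.36174045951331 66.5916170450982
[484.66  191.942 136.   ] [490.984 206.549 136.   ] 15.9164524109615 66.59161704509819
hole [493.846 202.263  95.   ]
tcp proj tip [[313.035 225.95 ]]
```

```bash
python3 -m crank '[[0,0,0,10.7,0,0,1],[0,0,0,10.7,0,0,1],[0,0,0,10.7,0,0,1],[0,0,0,10.7,0,0,1],[0,30,45,0,0,0,1],[0,30,45,0,0,0,1],[0,30,45,0,0,0,1],[0,30,44,0,0,0,1],[0,0,0,0,0,0,1],[0,0,0,0,0,0,1]]' 60;python3 -c "
from h import *
st()
q=shot('wrist','w10.png')
s=shot('scene','s10.png');t=shot('top','t10.png')
c=pix(q,[609,25,100])[0];print(c)
a=cv2.resize(q['img'][170:250,270:360],None,fx=8,fy=8,interpolation=cv2.INTER_CUBIC)[:600];cv2.imwrite('pics/a10.png',a)
c=pix(s,[609,25,120])[0].astype(int);print(c)
cv2.imwrite('pics/b10.png',cv2.resize(s['img'][c[1]-40:c[1]+40,c[0]-40:c[0]+40],None,fx=7,fy=7,interpolation=cv2.INTER_CUBIC))
"
```

```text
time_s: 17.45
tool_pos: [617.9, 17.8, 246.6]
eef_rot: [[-0.002, 1.0, 0.004], [0.002, 0.004, -1.0], [-1.0, -0.002, -0.002]]
wrist_force: [-0.4, 1.0, -2.3]
opening: 30.9
17.45 [617.914  17.774 246.609] 30.89182814563952 F [-0.372  1.009 -2.286] T [ 0.012 -0.126  0.047]
[[-0.002  1.     0.004]
 [ 0.002  0.004 -1.   ]
 [-1.    -0.002 -0.002]]
q [ 0.705  0.402 -1.028  1.436  0.34   1.495 -0.309]
[302.339 207.951]
[336 229]
```

View pics/w10.png

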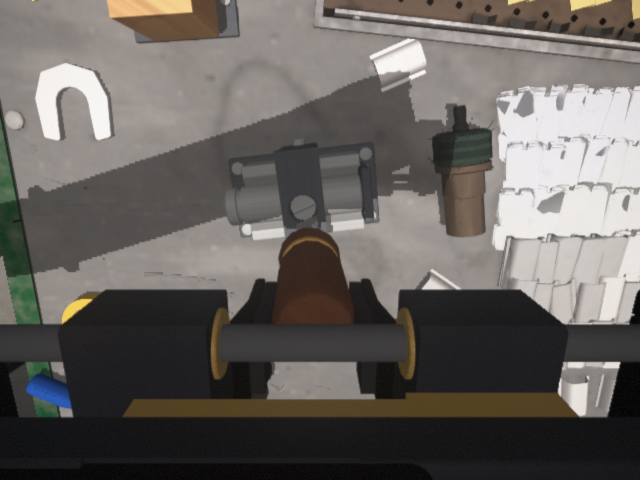

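View pics/a10.png

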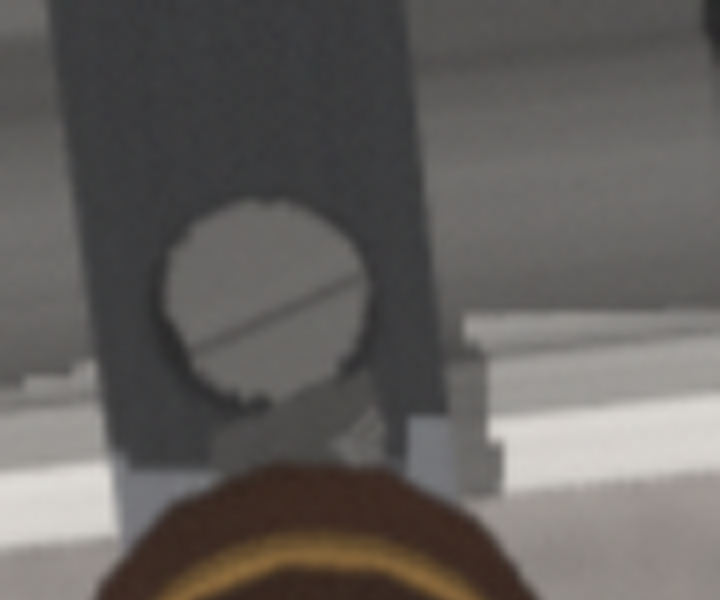

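View pics/b10.png

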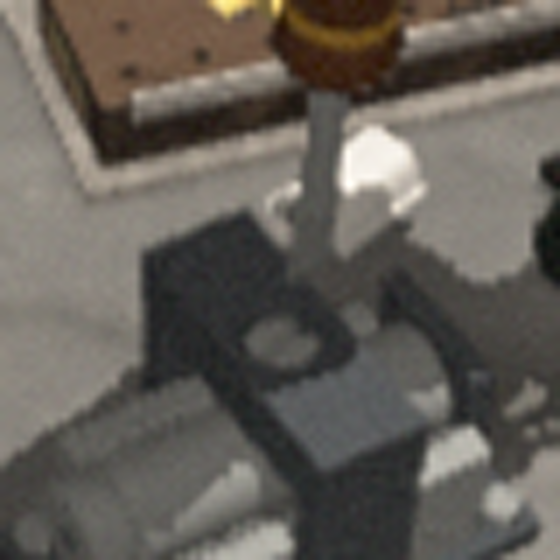

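```bash
python3 -c "
from h import *
st()
q=shot('wrist','w11.png');s=shot('scene','s11.png')
a=cv2.resize(q['img'][170:245,270:360],None,fx=8,fy=8,interpolation=cv2.INTER_CUBIC);cv2.imwrite('pics/a11.png',a)
f=lambda x,y:(270+(x+.5)/8-.5,170+(y+.5)/8-.5)
A=f(212,438);B=f(365,368)
for z in(130,134,138):
  P=ray(q,A,z);Q=ray(q,B,z);print(z,(P+Q)/2,np.linalg.norm(P-Q),np.degrees(np.arctan2(*(Q-P)[[1,0]])))
P=ray(q,f(195,352),95);Q=ray(q,f(365,272),95);print('slot',np.degrees(np.arctan2(*(Q-P)[[1,0]])))
print('screw',ray(q,f(265,303),95))
"
```

```text
17.6 [617.739  17.582 246.951] 30.803627371484435 F [ 0.314  0.435 -2.008] T [-0.054 -0.088 -0.039]
[[-0.002  1.     0.004]
 [ 0.     0.004 -1.   ]
 [-1.    -0.002 -0.   ]]
q [ 0.705  0.4   -1.028  1.437  0.341  1.496 -0.309]
130 [612.199  21.257 130.   ] 16.127694446166977 25.412201867174172
134 [612.275  22.19  134.   ] 15.913510554248328 25.41220186717426
138 [612.351  23.124 138.   ] 15.699326662329781 25.41220186717417
slot 25.851245631637017
screw [609.08   23.897  95.   ]
```

View pics/a11.png

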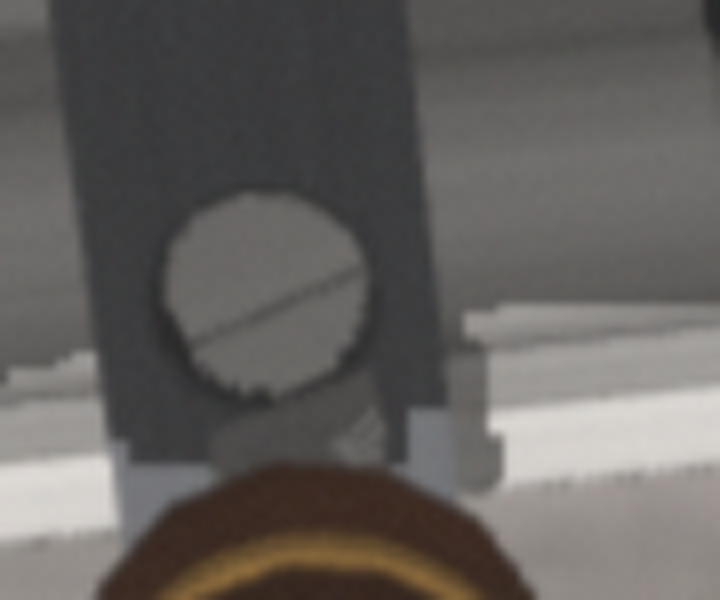

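```bash
python3 -c "
from h import *
q=r.get_image('wrist');s=r.get_image('scene');t=r.get_image('top')
f=lambda x,y:(336-40+(x+.5)/7-.5,229-40+(y+.5)/7-.5)
print('scene tip',ray(s,f(313,275),134),'shank top',ray(s,f(326,95),210))
im=q['img'];cv2.imwrite('pics/a12.png',cv2.resize(im[215:340,250:380],None,fx=6,fy=6)[:600])
im=s['img'];c=pix(s,[612,22,180])[0].astype(int);print(c);cv2.imwrite('pics/b12.png',cv2.resize(im[c[1]-50:c[1]+50,c[0]-50:c[0]+50],None,fx=6,fy=6,interpolation=cv2.INTER_CUBIC))
# ideal: vertical line through tip in scene and wrist
for z in(134,146,214,240,270): print(z,pix(s,[612.3,22.1,z])[0]-c+50,pix(q,[612.3,22.1,z]),pix(q,[617.7,17.6,z]))
"
```

```text
scene tip [610.538  13.877 134.   ] shank top [606.679   8.    210.   ]
[340 208]
134 [49.208 66.748] [[305.502 220.46 ]] [[312.639 226.305]]
146 [49.536 62.517] [[305.193 224.249]] [[312.611 230.306]]
214 [51.539 36.712] [[302.851 252.954]] [[312.396 260.584]]
240 [52.375 25.94 ] [[301.558 268.811]] [[312.278 277.281]]
270 [53.394 12.812] [[299.604 292.76 ]] [[312.099 302.454]]
```

View pics/a12.png

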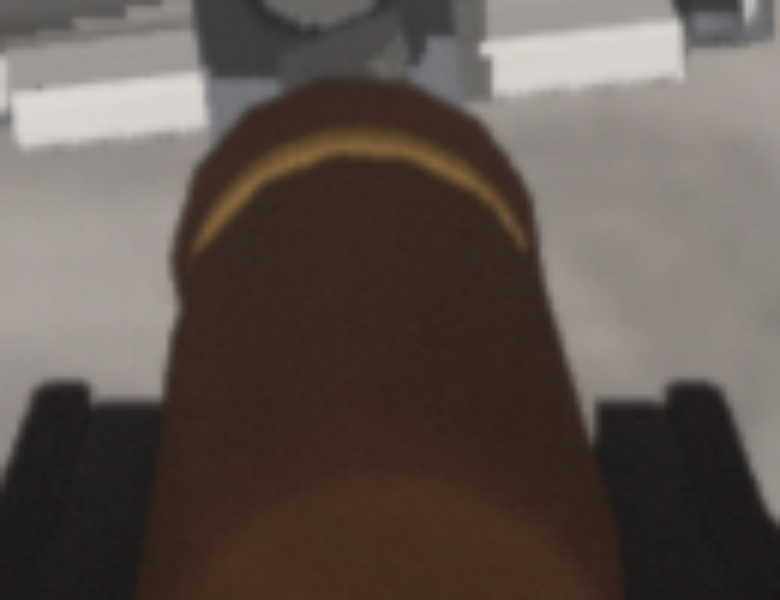

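View pics/b12.png

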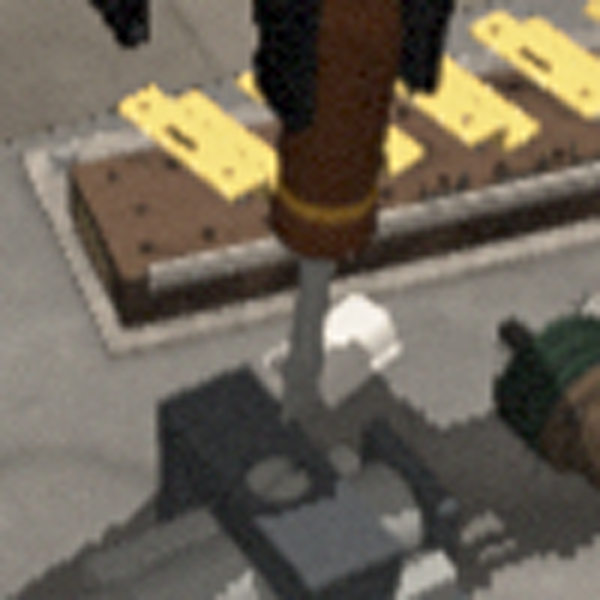

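```bash
python3 -c "
from h import *
q=r.get_image('wrist')
for z in(211,214,217):
  for dy in(0,2,4): print(z,dy,pix(q,[616,17.6+dy+16,z]))
"
```

```text
211 0 [[309.136 230.967]]
211 2 [[309.145 227.517]]
211 4 [[309.155 224.051]]
214 0 [[309.083 232.339]]
214 2 [[309.092 228.848]]
214 4 [[309.102 225.34 ]]
217 0 [[309.028 233.746]]
217 2 [[309.038 230.213]]
217 4 [[309.047 226.663]]
```

```bash
python3 -m crank '[[0,-7.7,-5.8,0,-1.6,2.3,1],[0,0,0,0,0,0,1],[13,-0.5,-0.4,0,0,0,1],[12,-0.5,-0.4,0,0,0,1],[0,0,0,0,0,0,1],[0,0,0,0,0,0,1]]' 60;python3 -c "
from h import *
st()
q=shot('wrist','w13.png')
a=cv2.resize(q['img'][170:245,270:360],None,fx=8,fy=8,interpolation=cv2.INTER_CUBIC);cv2.imwrite('pics/a13.png',a)
import json;json.dump({k:np.array(q[k]).tolist() for k in('camera_matrix','rvec','tvec')},open('c13.json','w'))
"
```

```text
time_s: 18.65
tool_pos: [610.8, 21.5, 219.5]
eef_rot: [[0.038, 0.999, 0.001], [-0.028, 0.002, -1.0], [-0.999, 0.038, 0.028]]
wrist_force: [-0.5, 0.5, -2.4]
opening: 30.8
18.65 [610.836  21.501 219.522] 30.769849820443007 F [-0.516  0.512 -2.416] T [ 0.036 -0.037  0.017]
[[ 0.038  0.999  0.001]
 [-0.028  0.002 -1.   ]
 [-0.999  0.038  0.028]]
q [ 0.726  0.358 -1.035  1.536  0.349  1.397 -0.331]
```

View pics/a13.png

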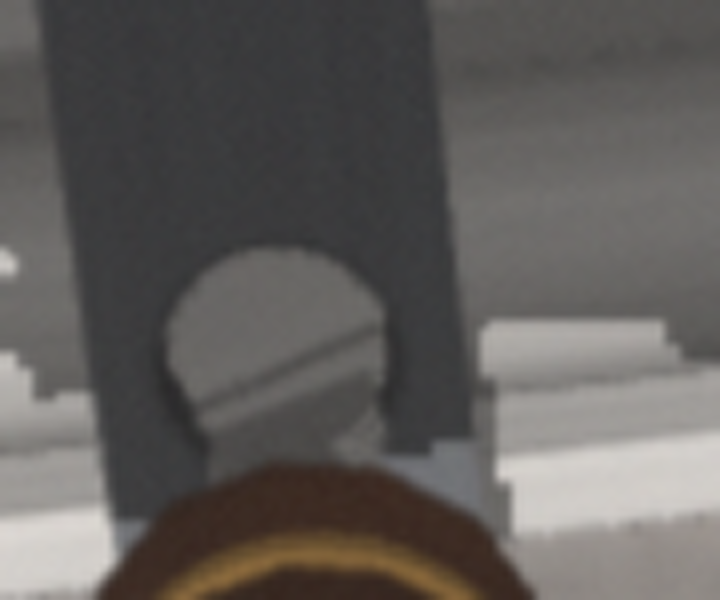

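```bash
python3 -c "
from h import *
import json;q=json.load(open('c13.json'))
f=lambda x,y:(270+(x+.5)/8-.5,170+(y+.5)/8-.5)
A=f(210,440);B=f(370,368)
for z in(103,106,109):
  P=ray(q,A,z);Q=ray(q,B,z);print(z,(P+Q)/2,np.linalg.norm(P-Q),np.degrees(np.arctan2(*(Q-P)[[1,0]])))
P=ray(q,f(200,405),93);Q=ray(q,f(378,325),93);print('slot',np.degrees(np.arctan2(*(Q-P)[[1,0]])))
for z in (95,96): print('screw',ray(q,f(276,354),z))
"
```

```text
103 [610.135  21.99  103.   ] 16.738174434667673 24.592433479093902
106 [610.072  22.779 106.   ] 16.569933840705357 24.59243347909381
109 [610.01   23.569 109.   ] 16.40169324674293 24.59243347909384
slot 24.505744937706776
screw [608.971  24.917  95.   ]
screw [608.954  25.164  96.   ]
```

```bash
python3 -m crank '[[0,-1.1,-2.1,0,0,0,1],[6,-0.2,-0.2,0,0,0,1],[0,0,0,0,0,0,1],[0,0,0,0,0,0,1]]' 60;python3 -c "
from h import *
st()
q=shot('wrist','w14.png')
a=cv2.resize(q['img'][170:245,270:360],None,fx=8,fy=8,interpolation=cv2.INTER_CUBIC);cv2.imwrite('pics/a14.png',a)
import json;json.dump({k:np.array(q[k]).tolist() for k in('camera_matrix','rvec','tvec')},open('c13.json','w'))
"
```

```text
time_s: 19.2
tool_pos: [610.0, 23.9, 213.6]
eef_rot: [[0.039, 0.999, 0.001], [-0.028, 0.002, -1.0], [-0.999, 0.039, 0.028]]
wrist_force: [-0.7, -0.3, -3.7]
opening: 30.6
19.2 [610.032  23.864 213.561] 30.625527576530565 F [-0.725 -0.33  -3.679] T [ 0.013 -0.051  0.007]
[[ 0.039  0.999  0.001]
 [-0.028  0.002 -1.   ]
 [-0.999  0.039  0.028]]
q [ 0.724  0.359 -1.035  1.547  0.351  1.385 -0.337]
```

View pics/a14.png

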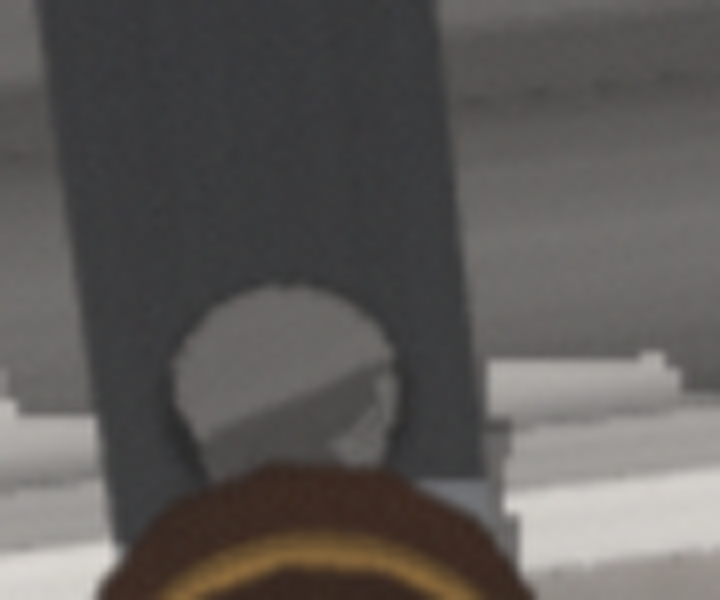

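```bash
python3 -c "
from h import *
import json;q=json.load(open('c13.json'))
f=lambda x,y:(270+(x+.5)/8-.5,170+(y+.5)/8-.5)
n=np.array([-.415,.91,0]);d=np.array([.91,.415,0])
S=ray(q,f(285,396),95);print(S)
for z in(97,100.5,104):
  P=ray(q,f(210,440),z);Q=ray(q,f(370,368),z);C=(P+Q)/2-1.2*n;print(z,C,'need n',(S-C)@n,'d',(S-C)@d)
"
```

```text
[609.017  24.616  95.   ]
97 [609.929  23.249  97.   ] need n 1.6230897603783947 d -0.2627139253762043
100.5 [609.854  24.17  100.5  ] need n 0.7533529089547125 d -0.5758546001551041
104 [609.778  25.091 104.   ] need n -0.11638394246898259 d -0.88899527493401
```

```bash
python3 -m crank '[[0,-0.8,-0.5,0,0,0,1],[3,-0.1,-0.1,0,0,0,1],[2,-0.1,-0.1,0,0,0,1],[0,0,0,0,0,0,1]]' 60;python3 -m crank '[[2,-0.1,0,0,0,0,1],[0,0,0,0,0,0,1]]';python3 -m crank '[[2,-0.1,0,0,0,0,1],[0,0,0,0,0,0,1]]'; python3 -m crank '[[2,-0.1,0,0,0,0,1],[0,0,0,0,0,0,1]]'
```

```text
time_s: 19.75
tool_pos: [609.1, 24.3, 208.2]
eef_rot: [[0.039, 0.999, 0.001], [-0.028, 0.002, -1.0], [-0.999, 0.039, 0.028]]
wrist_force: [0.0, 0.1, -2.5]
opening: 30.7
time_s: 20.0
tool_pos: [609.1, 24.2, 206.0]
eef_rot: [[0.039, 0.999, 0.001], [-0.028, 0.002, -1.0], [-0.999, 0.039, 0.028]]
wrist_force: [0.1, -0.9, -2.9]
opening: 31.1
time_s: 20.25
tool_pos: [609.1, 24.1, 203.8]
eef_rot: [[0.039, 0.999, 0.001], [-0.028, 0.002, -1.0], [-0.999, 0.039, 0.028]]
wrist_force: [0.3, -0.2, -2.5]
opening: 30.7
time_s: 20.5
tool_pos: [609.6, 24.4, 203.1]
eef_rot: [[0.04, 0.999, 0.001], [-0.028, 0.002, -1.0], [-0.999, 0.04, 0.028]]
wrist_force: [-1.2, -1.0, -1.6]
opening: 30.7
```

```bash
python3 -m crank '[[1.5,-0.1,0,0,0,0,1],[0,0,0,0,0,0,1]]';python3 -c "
from h import *
st()
q=shot('wrist','w15.png')
a=cv2.resize(q['img'][170:245,270:360],None,fx=8,fy=8,interpolation=cv2.INTER_CUBIC);cv2.imwrite('pics/a15.png',a)
s=shot('scene','s15.png')
c=pix(s,[609,25,120])[0].astype(int)
cv2.imwrite('pics/b15.png',cv2.resize(s['img'][c[1]-35:c[1]+35,c[0]-35:c[0]+35],None,fx=8,fy=8,interpolation=cv2.INTER_CUBIC))
"
```

```text
time_s: 20.75
tool_pos: [609.7, 24.6, 203.1]
eef_rot: [[0.041, 0.999, 0.001], [-0.028, 0.002, -1.0], [-0.999, 0.041, 0.028]]
wrist_force: [-1.1, -0.1, -0.0]
opening: 30.9
20.75 [609.749  24.641 203.052] 30.88357483699934 F [-1.14  -0.134 -0.041] T [-0.037  0.408  0.016]
[[ 0.041  0.999  0.001]
 [-0.028  0.002 -1.   ]
 [-0.999  0.041  0.028]]
q [ 0.723  0.363 -1.033  1.565  0.356  1.364 -0.344]
```

View pics/a15.png

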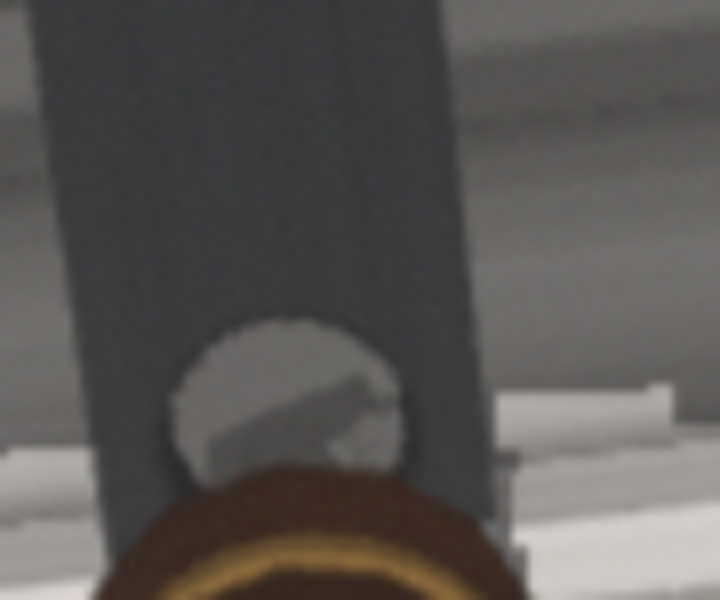

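View pics/b15.png

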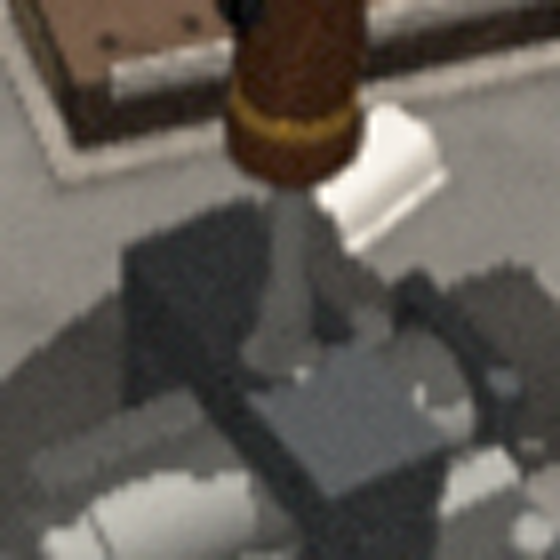

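```bash
python3 -m crank '[[2,-0.1,0,8,-0.3,-0.2,1]]' 60;python3 -c "
from h import *
st()";  python3 -m crank '[[2,-0.1,0,10,-0.4,-0.3,1],[2,-0.1,0,10,-0.4,-0.3,1]]';python3 -c "
from h import *
st()
q=shot('wrist','w16.png')
a=cv2.resize(q['img'][170:245,270:360],None,fx=8,fy=8,interpolation=cv2.INTER_CUBIC);cv2.imwrite('pics/a16.png',a)
"
```

```text
time_s: 20.98
tool_pos: [610.3, 24.9, 202.6]
eef_rot: [[0.039, 0.989, -0.142], [-0.033, -0.141, -0.99], [-0.999, 0.043, 0.027]]
wrist_force: [-3.9, 0.0, 13.9]
opening: 30.9
20.975 [610.317  24.877 202.617] 30.905023864360864 F [-3.941  0.038 13.906] T [0.082 1.185 0.056]
[[ 0.039  0.989 -0.142]
 [-0.033 -0.141 -0.99 ]
 [-0.999  0.043  0.027]]
q [ 0.698  0.357 -1.004  1.563  0.349  1.364 -0.483]
time_s: 21.22
tool_pos: [610.6, 26.1, 202.3]
eef_rot: [[0.027, 0.876, -0.481], [-0.043, -0.479, -0.877], [-0.999, 0.044, 0.025]]
wrist_force: [-3.5, -0.6, 8.2]
opening: 30.8
21.225 [610.6    26.137 202.321] 30.80850740303821 F [-3.544 -0.558  8.188] T [-0.033  1.114  0.144]
[[ 0.027  0.876 -0.481]
 [-0.043 -0.479 -0.877]
 [-0.999  0.044  0.025]]
q [ 0.634  0.347 -0.933  1.551  0.332  1.375 -0.834]
```

View pics/a16.png

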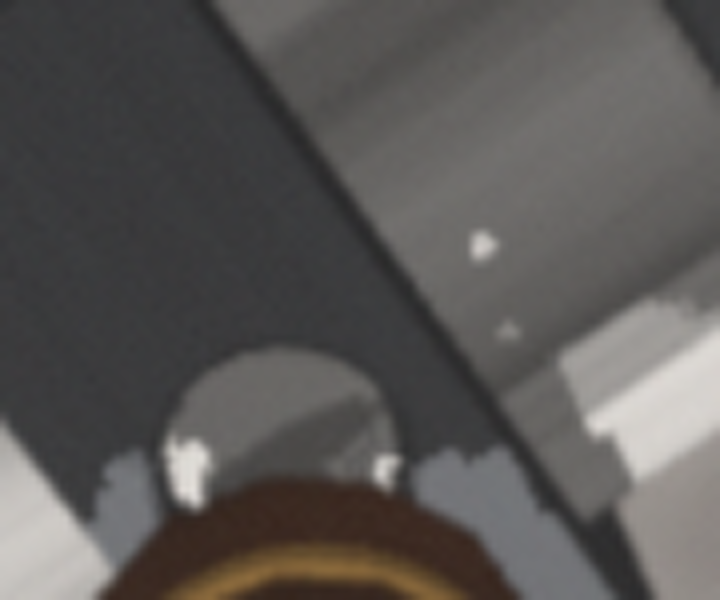

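```bash
python3 -m crank '[[2,-0.6,0,10.6,-0.45,-0.25,1],[2,-0.6,0,10.6,-0.45,-0.25,1],[2,-0.4,0,10.6,-0.45,-0.25,1]]' 60;python3 -c "
from h import *
st()
q=shot('wrist','w17.png')
a=cv2.resize(q['img'][170:245,270:360],None,fx=8,fy=8,interpolation=cv2.INTER_CUBIC);cv2.imwrite('pics/a17.png',a)
"
```

```text
time_s: 21.65
tool_pos: [611.3, 27.2, 201.6]
eef_rot: [[0.007, 0.485, -0.875], [-0.053, -0.873, -0.485], [-0.999, 0.05, 0.02]]
wrist_force: [-1.7, -0.3, 8.7]
opening: 30.9
21.65 [611.331  27.205 201.573] 30.871538292684498 F [-1.705 -0.336  8.71 ] T [-0.375  0.867  0.152]
[[ 0.007  0.485 -0.875]
 [-0.053 -0.873 -0.485]
 [-0.999  0.05   0.02 ]]
q [ 0.544  0.34  -0.832  1.532  0.308  1.391 -1.382]
```

View pics/a17.png

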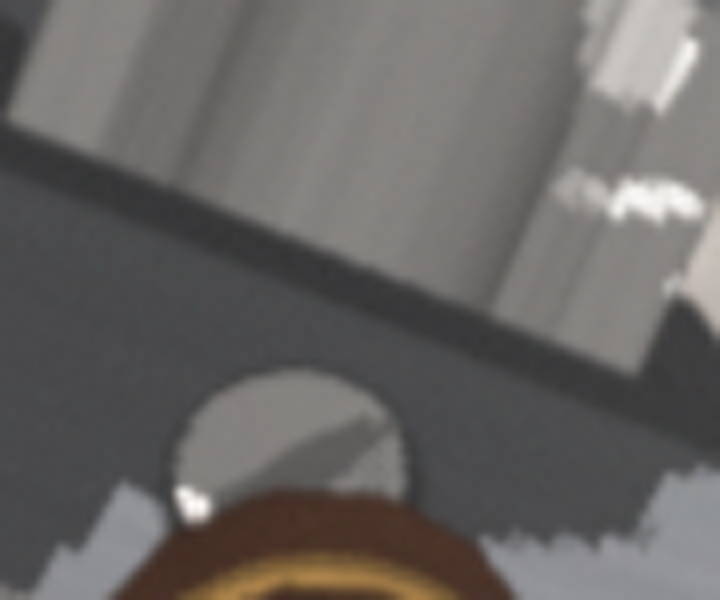

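```bash
python3 -m crank '[[2,-0.5,1.5,10.6,-0.5,-0.2,1],[2,-0.5,1.5,10.6,-0.5,-0.2,1]]' 60;python3 -c "
from h import *
st()
q=shot('wrist','w18.png')
a=cv2.resize(q['img'][170:245,270:360],None,fx=8,fy=8,interpolation=cv2.INTER_CUBIC);cv2.imwrite('pics/a18.png',a)
"
```

```text
time_s: 21.95
tool_pos: [609.9, 26.6, 201.3]
eef_rot: [[-0.007, 0.131, -0.991], [-0.054, -0.99, -0.131], [-0.999, 0.053, 0.014]]
wrist_force: [-2.7, -0.6, 7.4]
opening: 30.8
21.95 [609.907  26.605 201.295] 30.78618735589135 F [-2.736 -0.585  7.425] T [-0.225  0.684  0.233]
[[-0.007  0.131 -0.991]
 [-0.054 -0.99  -0.131]
 [-0.999  0.053  0.014]]
q [ 0.496  0.334 -0.77   1.524  0.285  1.401 -1.74 ]
```

View pics/a18.png

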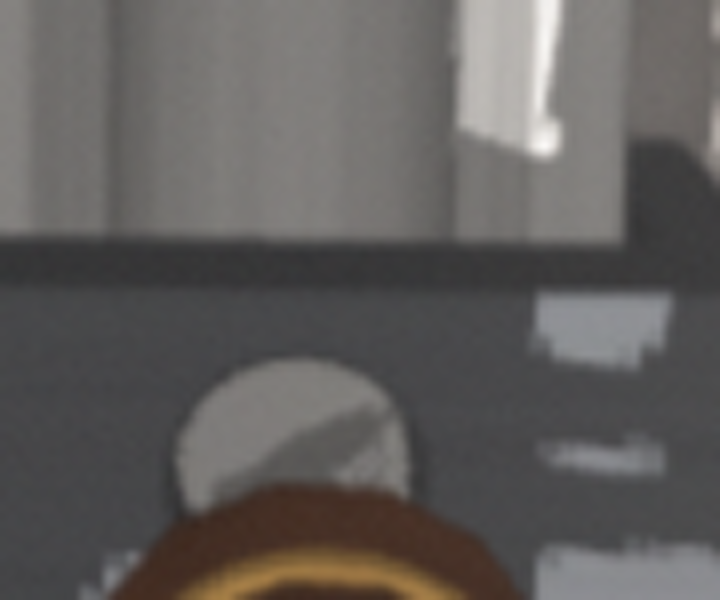

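```bash
python3 -m crank '[[2,-0.7,1,10.6,-0.5,-0.1,1],[2,-0.7,1,10.6,-0.5,-0.1,1]]' 60;python3 -c "
from h import *
st()
q=shot('wrist','w19.png')
a=cv2.resize(q['img'][170:245,270:360],None,fx=8,fy=8,interpolation=cv2.INTER_CUBIC);cv2.imwrite('pics/a19.png',a)
"
```

```text
time_s: 22.25
tool_pos: [609.4, 27.0, 201.0]
eef_rot: [[-0.019, -0.241, -0.97], [-0.052, -0.969, 0.242], [-0.998, 0.055, 0.006]]
wrist_force: [-2.4, -0.3, 8.9]
opening: 31.0
22.25 [609.437  27.04  201.021] 31.025076900625578 F [-2.422 -0.32   8.915] T [-0.361  0.789  0.319]
[[-0.019 -0.241 -0.97 ]
 [-0.052 -0.969  0.242]
 [-0.998  0.055  0.006]]
q [ 0.449  0.33  -0.711  1.515  0.263  1.409 -2.1  ]
```

View pics/a19.png

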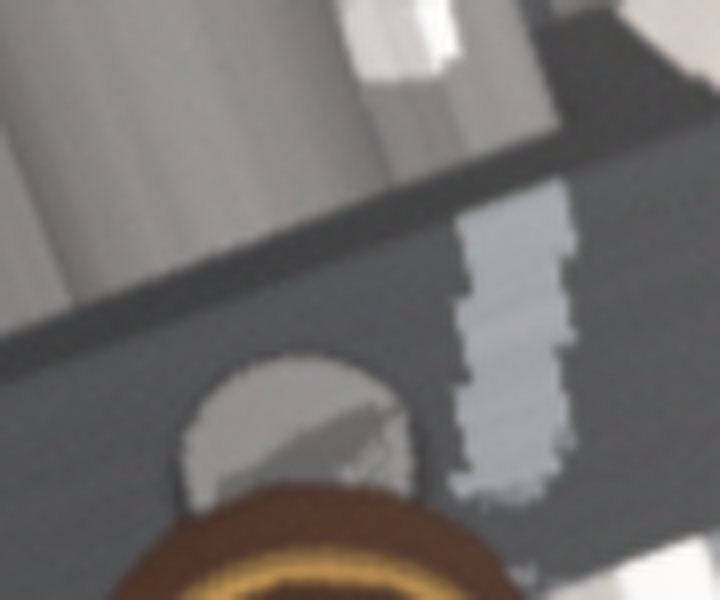

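```bash
python3 -m crank '[[2,-0.6,0.6,10,-0.5,0,1],[1,0,0,2,0,0,1],[1,0,0,2,0,0,1]]' 60;python3 -c "
from h import *
st()"
```

```text
time_s: 22.68
tool_pos: [609.4, 27.4, 200.9]
eef_rot: [[-0.025, -0.48, -0.877], [-0.052, -0.876, 0.48], [-0.998, 0.057, -0.003]]
wrist_force: [-2.4, 0.0, 5.3]
opening: 30.9
22.675 [609.442  27.421 200.859] 30.88388174126088 F [-2.379  0.043  5.301] T [-0.014  0.964  0.29 ]
[[-0.025 -0.48  -0.877]
 [-0.052 -0.876  0.48 ]
 [-0.998  0.057 -0.003]]
q [ 0.417  0.328 -0.671  1.51   0.249  1.413 -2.348]
```

```bash
python3 -m crank '[[-5,0.3,0,0,0,0,1],[-20,1.1,0,0,0,0,1],[-40,2,0,0,0,0,1],[0,0,0,-10.6,0.5,0,1],[0,0,0,-10.6,0.5,0,1],[0,0,0,-10.6,0.5,0,1],[0,0,0,-10.6,0.5,0,1],[0,0,0,-10.6,0.5,0,1],[0,0,0,-10.6,0.5,0,1],[0,0,0,-10.6,0.5,0,1]]' 60;python3 -c "
from h import *
st()
t=shot('top','t20.png');s=shot('scene','s20.png');q=shot('wrist','w20.png')
for n,p in(('t',t),('s',s),('w',q)):
 for k in ('plunger_back','plunger_front','stop_face'):
  for d in r.spot_point(p,k)[:1]: print(n,k,d['conf'],w(p,d['point']))
"
```

```text
time_s: 23.92
tool_pos: [616.2, 26.3, 280.3]
eef_rot: [[0.051, 0.727, -0.685], [-0.044, -0.683, -0.729], [-0.998, 0.068, -0.002]]
wrist_force: [-0.4, 0.6, -2.6]
opening: 30.8
23.925 [616.193  26.273 280.293] 30.773589507944262 F [-0.412  0.579 -2.551] T [ 0.041  0.093 -0.036]
[[ 0.051  0.727 -0.685]
 [-0.044 -0.683 -0.729]
 [-0.998  0.068 -0.002]]
q [ 0.588  0.284 -0.873  1.438  0.274  1.482 -1.034]
s plunger_back 0.89 [661.42   30.628  55.257]
s plunger_front 0.73 [535.7    20.275  52.484]
s stop_face 0.71 [660.589  29.27   49.129]
w plunger_back 0.69 [661.356  29.904  47.552]
w plunger_front 0.95 [535.802  13.043  52.474]
w stop_face 0.62 [661.415  24.19   49.491]
```

View pics/w20.png

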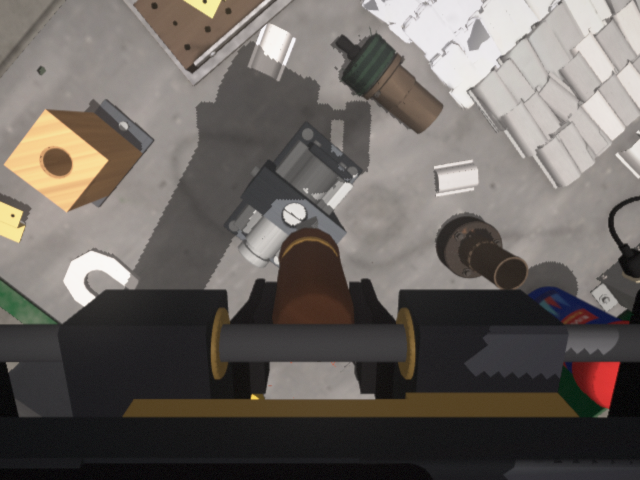

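View pics/s20.png

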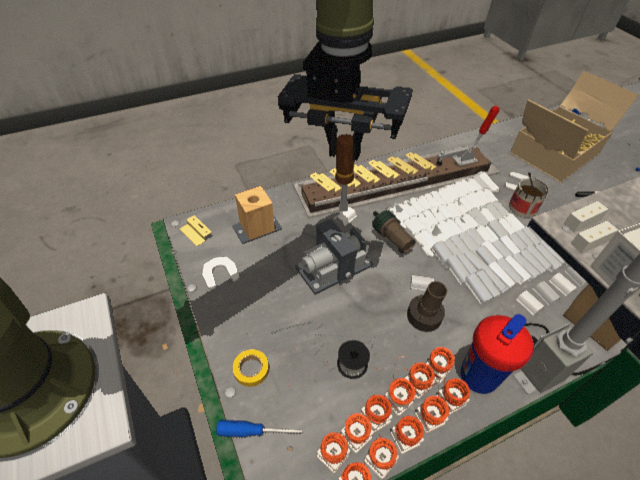

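```bash
python3 -m crank '[[-3.5,-52,-11,0,0,0,1],[-3.5,-52,-11,0,0,0,1],[-3.5,-52,-11,0,0,0,1],[-3.5,-52,-11,0,0,0,1],[0,0,0,0,0,0,1],[0,0,0,0,0,0,1],[0,0,0,0,0,0,1]]' 60;python3 -c "
from h import *
st()
q=shot('wrist','w21.png');s=shot('scene','s21.png')
a=cv2.resize(q['img'][180:250,270:360],None,fx=8,fy=8,interpolation=cv2.INTER_CUBIC);cv2.imwrite('pics/a21.png',a)
import json;json.dump({k:np.array(q[k]).tolist() for k in('camera_matrix','rvec','tvec')},open('c21.json','w'))
c=pix(s,[494,200,150])[0].astype(int);print(c)
cv2.imwrite('pics/b21.png',cv2.resize(s['img'][c[1]-50:c[1]+50,c[0]-50:c[0]+50],None,fx=6,fy=6,interpolation=cv2.INTER_CUBIC))
"
```

```text
time_s: 25.4
tool_pos: [492.0, 206.7, 278.3]
eef_rot: [[0.049, 0.72, -0.692], [-0.044, -0.691, -0.722], [-0.998, 0.065, -0.002]]
wrist_force: [0.3, -0.5, -1.5]
opening: 30.9
25.4 [492.038 206.706 278.265] 30.919871526609747 F [ 0.291 -0.496 -1.544] T [-0.011 -0.004  0.022]
[[ 0.049  0.72  -0.692]
 [-0.044 -0.691 -0.722]
 [-0.998  0.065 -0.002]]
q [ 0.461  0.091 -1.004  1.613  0.141  1.461 -1.319]
[250 179]
```

View pics/a21.png

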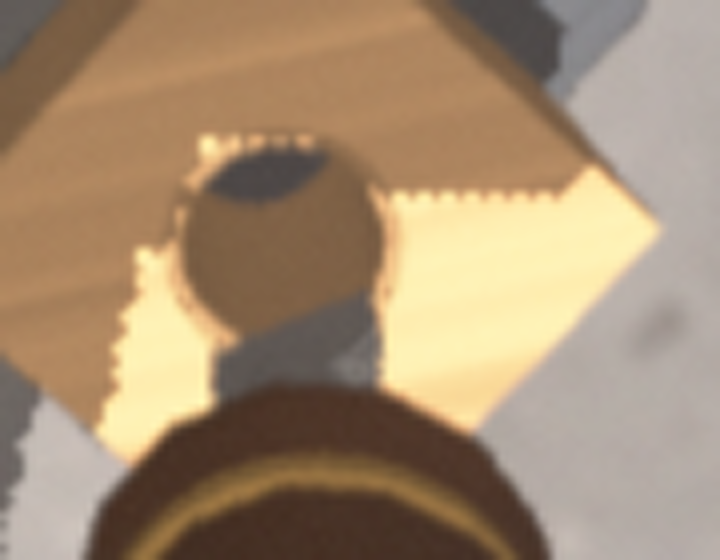

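View pics/b21.png

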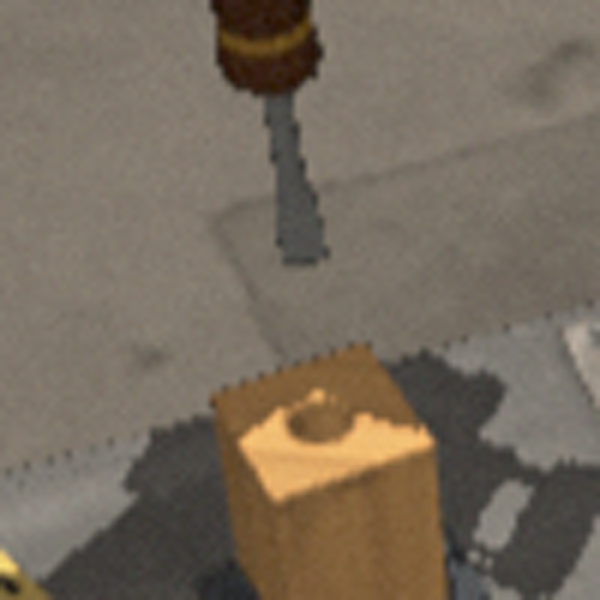

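View pics/w21.png

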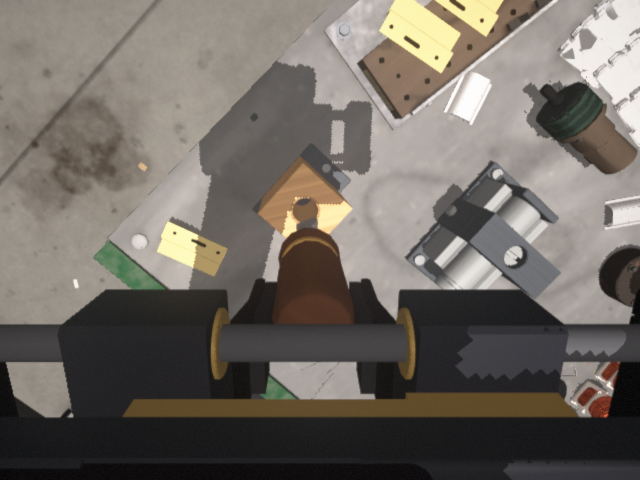

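```bash
python3 -c "
from h import *
import json;q=json.load(open('c21.json'));s=r.get_image('scene')
f=lambda x,y:(270+(x+.5)/8-.5,180+(y+.5)/8-.5)
print('tri',tri([(q,f(295,321)),(s,(250.3,172.7))]))
A=f(218,352);B=f(372,290)
for z in(161,165,169):
  P=ray(q,A,z);Q=ray(q,B,z);print(z,(P+Q)/2,np.linalg.norm(P-Q),np.degrees(np.arctan2(*(Q-P)[[1,0]])))
print('hole',ray(q,f(280,240),95))
# handle bottom axis: mid px columns; handle at z ~245
T=np.array([492.04,206.7]);
for z in (165,245,297): print(z,pix(q,[T[0],T[1],z]))
"
```

```text
tri (array([496.937, 207.454, 160.63 ]), [array([-0.523,  0.275]), array([ 0.219, -0.006])])
161 [497.409 207.406 161.   ] 15.831814775177714 -22.134516462650602
165 [497.907 208.21  165.   ] 15.62159527696045 -22.134516462650577
169 [498.404 209.015 169.   ] 15.411375778743134 -22.13451646265063
hole [494.628 202.231  95.   ]
165 [[302.234 226.404]]
245 [[307.93  260.461]]
297 [[314.248 298.239]]
```

```bash
python3 -m crank '[[0.4,5.5,2.4,0,-1.4,-1.9,1],[0,0,0,0,0,0,1],[25,-0.8,-0.6,0,0,0,1],[22,-0.7,-0.5,0,0,0,1],[0,0,0,0,0,0,1],[0,0,0,0,0,0,1]]' 60;python3 -c "
from h import *
st()
q=shot('wrist','w22.png');s=shot('scene','s22.png')
a=cv2.resize(q['img'][180:250,270:360],None,fx=8,fy=8,interpolation=cv2.INTER_CUBIC);cv2.imwrite('pics/a22.png',a)
import json;json.dump({k:np.array(q[k]).tolist() for k in('camera_matrix','rvec','tvec')},open('c22.json','w'))
c=[250,179]
cv2.imwrite('pics/b22.png',cv2.resize(s['img'][c[1]-50:c[1]+50,c[0]-50:c[0]+50],None,fx=6,fy=6,interpolation=cv2.INTER_CUBIC))
"
```

```text
time_s: 26.3
tool_pos: [495.9, 199.8, 230.7]
eef_rot: [[0.009, 0.718, -0.696], [-0.037, -0.696, -0.718], [-0.999, 0.032, 0.02]]
wrist_force: [-0.1, 0.4, -1.3]
opening: 30.9
26.3 [495.888 199.772 230.683] 30.937817804154896 F [-0.141  0.351 -1.307] T [ 0.047 -0.026 -0.015]
[[ 0.009  0.718 -0.696]
 [-0.037 -0.696 -0.718]
 [-0.999  0.032  0.02 ]]
q [ 0.451  0.158 -0.995  1.661  0.171  1.408 -1.339]
```

View pics/a22.png

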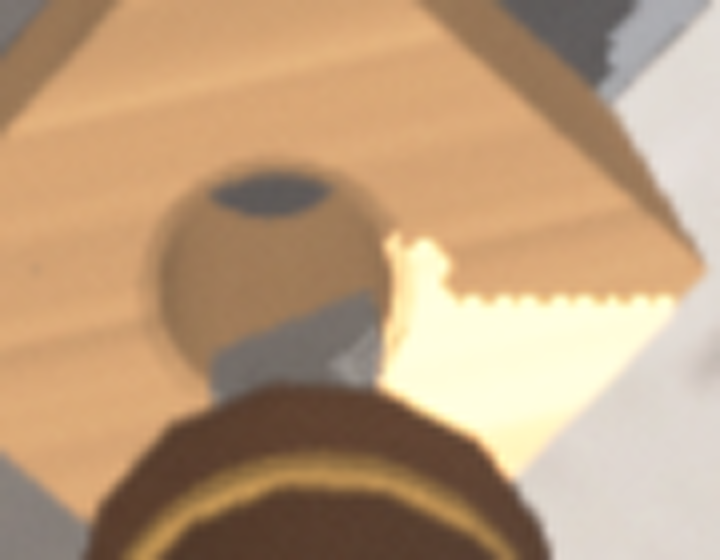

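View pics/b22.png

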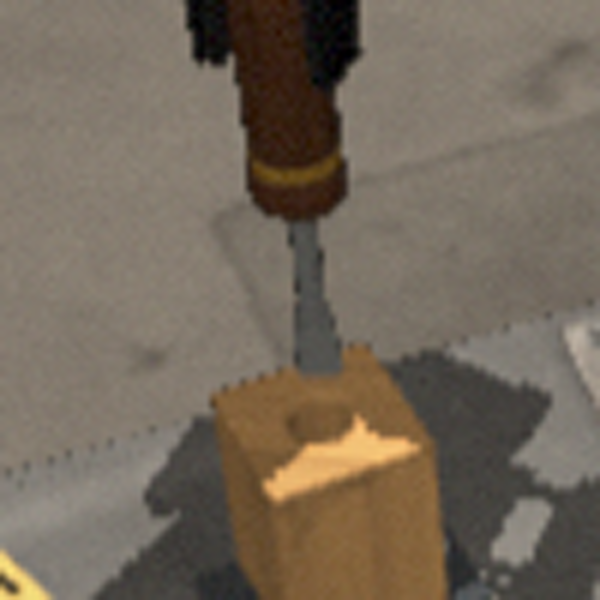

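```bash
python3 -c "
from h import *
import json;q=json.load(open('c22.json'));s=r.get_image('scene')
f=lambda x,y:(270+(x+.5)/8-.5,180+(y+.5)/8-.5)
n=1.2*np.array([.69,.72,0])
for z in(113,116,119): print(z,ray(q,f(295,321),z)-n)
print('tri',tri([(q,f(295,321)),(s,(200+319/6,129+374/6))]))
print('hole',ray(q,f(275,277),95))
"
```

```text
113 [495.707 200.425 113.   ]
116 [496.205 201.005 116.   ]
119 [496.703 201.586 119.   ]
tri (array([496.277, 201.486, 113.465]), [array([-0.413,  0.201]), array([0.164, 0.002])])
hole [495.301 202.483  95.   ]
```

```bash
python3 -m crank '[[0,-1.5,0,0,0,0,1],[30,-1,-0.6,0,0,0,1],[30,-1,-0.6,0,0,0,1],[25,-0.8,-0.5,0,0,0,1],[0,0,0,0,0,0,1],[5,-0.1,-0.1,0,0,0,1],[0,0,0,0,0,0,1]]' 60;python3 -m crank '[[4,-0.1,-0.1,0,0,0,1],[0,0,0,0,0,0,1]]';python3 -c "
from h import *
st()
q=shot('wrist','w23.png');s=shot('scene','s23.png')
c=[250,179]
cv2.imwrite('pics/b23.png',cv2.resize(s['img'][c[1]-50:c[1]+50,c[0]-50:c[0]+50],None,fx=6,fy=6,interpolation=cv2.INTER_CUBIC))
"
```

```text
time_s: 27.32
tool_pos: [497.5, 203.0, 143.4]
eef_rot: [[0.016, 0.717, -0.697], [-0.034, -0.696, -0.717], [-0.999, 0.035, 0.014]]
wrist_force: [-0.3, -0.1, -2.6]
opening: 30.9
time_s: 27.58
tool_pos: [497.8, 203.3, 140.3]
eef_rot: [[0.017, 0.717, -0.697], [-0.034, -0.696, -0.717], [-0.999, 0.036, 0.013]]
wrist_force: [-0.8, 0.2, -2.4]
opening: 30.8
27.575 [497.758 203.275 140.339] 30.775266213087686 F [-0.792  0.193 -2.398] T [-0.016  0.343 -0.036]
[[ 0.017  0.717 -0.697]
 [-0.034 -0.696 -0.717]
 [-0.999  0.036  0.013]]
q [ 0.41   0.236 -0.98   1.786  0.247  1.236 -1.411]
```

View pics/b23.png

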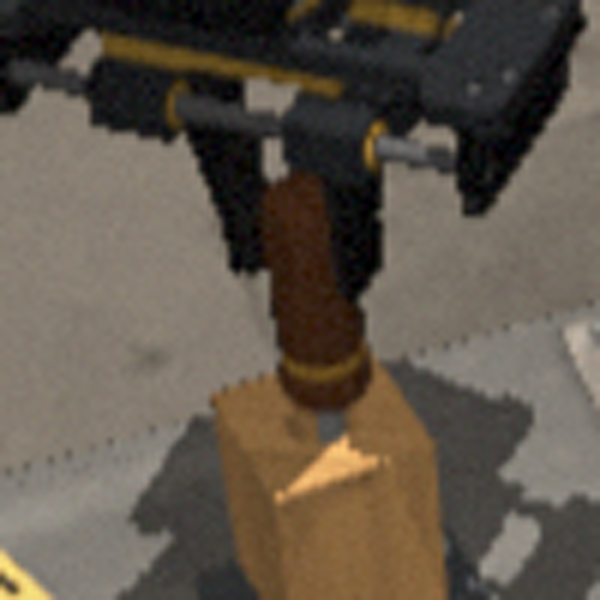

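```bash
python3 -m crank '[[0,-1.1,3.2,0,0,0,1],[4,-0.1,-0.1,0,0,0,1],[4,-0.1,-0.1,0,0,0,1],[0,0,0,0,0,0,1]]' 60;python3 -m crank '[[3,-0.1,-0.1,0,0,0,1],[0,0,0,0,0,0,1]]';python3 -c "
from h import *
st()
s=shot('scene','s24.png')
c=[250,179]
cv2.imwrite('pics/b24.png',cv2.resize(s['img'][c[1]-50:c[1]+50,c[0]-50:c[0]+50],None,fx=6,fy=6,interpolation=cv2.INTER_CUBIC))
"
```

```text
time_s: 28.18
tool_pos: [495.8, 201.6, 133.3]
eef_rot: [[0.019, 0.717, -0.697], [-0.035, -0.696, -0.717], [-0.999, 0.038, 0.011]]
wrist_force: [-1.5, -0.2, -3.4]
opening: 31.1
time_s: 28.42
tool_pos: [495.6, 201.4, 129.7]
eef_rot: [[0.019, 0.717, -0.697], [-0.035, -0.696, -0.717], [-0.999, 0.038, 0.012]]
wrist_force: [0.0, -1.2, -2.2]
opening: 30.5
28.425 [495.603 201.392 129.731] 30.535293889025958 F [ 0.008 -1.195 -2.236] T [-0.059  0.187 -0.071]
[[ 0.019  0.717 -0.697]
 [-0.035 -0.696 -0.717]
 [-0.999  0.038  0.012]]
q [ 0.41   0.238 -0.977  1.806  0.253  1.214 -1.416]
```

View pics/b24.png

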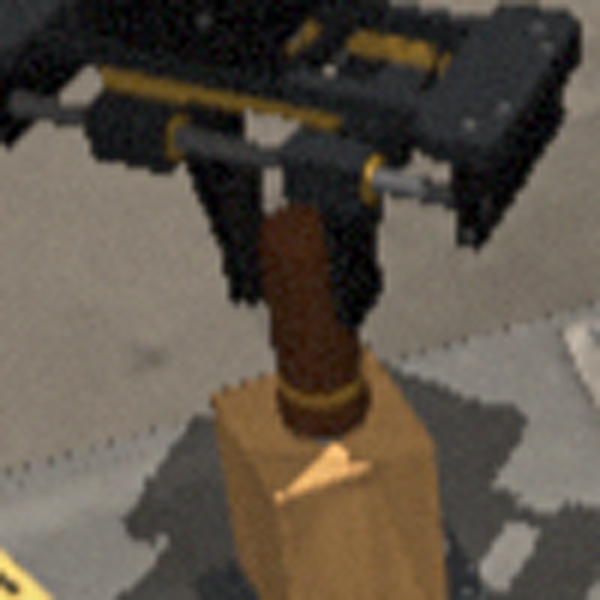

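```bash
python3 -m crank '[[2,-0.1,0,0,0,0,1],[0,0,0,0,0,0,1]]';python3 -m crank '[[2,-0.1,0,0,0,0,1],[0,0,0,0,0,0,1]]' ;python3 -m crank '[[2,-0.1,0,0,0,0,1],[0,0,0,0,0,0,1]]'
```

```text
time_s: 28.72
tool_pos: [495.9, 201.7, 129.7]
eef_rot: [[0.019, 0.717, -0.697], [-0.036, -0.696, -0.717], [-0.999, 0.039, 0.012]]
wrist_force: [-0.8, -1.0, -2.9]
opening: 31.0
time_s: 28.98
tool_pos: [496.1, 201.9, 129.7]
eef_rot: [[0.02, 0.717, -0.697], [-0.037, -0.696, -0.717], [-0.999, 0.04, 0.012]]
wrist_force: [-2.4, -1.3, -2.2]
opening: 30.8
time_s: 29.22
tool_pos: [496.2, 202.0, 129.7]
eef_rot: [[0.02, 0.717, -0.697], [-0.038, -0.696, -0.717], [-0.999, 0.041, 0.013]]
wrist_force: [-2.2, -1.9, -1.8]
opening: 30.8
```

```bash
python3 -m crank '[[0,0,0,0,0,0,0],[0,0,0,0,0,0,0],[0,0,0,0,0,0,0],[0,0,0,0,0,0,-1],[0,0,0,0,0,0,-1],[0,0,0,0,0,0,-1],[0,0,0,0,0,0,-1]]' 20;python3 -c "
from h import *
st()
q=shot('wrist','w25.png');s=shot('scene','s25.png')
c=[250,179]
cv2.imwrite('pics/b25.png',cv2.resize(s['img'][c[1]-50:c[1]+50,c[0]-50:c[0]+50],None,fx=6,fy=6,interpolation=cv2.INTER_CUBIC))
"
```

```text
time_s: 30.1
tool_pos: [498.5, 203.2, 129.7]
eef_rot: [[0.025, 0.717, -0.697], [-0.035, -0.696, -0.717], [-0.999, 0.042, 0.007]]
wrist_force: [-0.7, 0.3, 0.4]
opening: 75.8
30.1 [498.509 203.174 129.745] 75.77618798901486 F [-0.744  0.308  0.423] T [0.038 0.008 0.032]
[[ 0.025  0.717 -0.697]
 [-0.035 -0.696 -0.717]
 [-0.999  0.042  0.007]]
q [ 0.406  0.241 -0.977  1.804  0.259  1.209 -1.421]
```

View pics/b25.png

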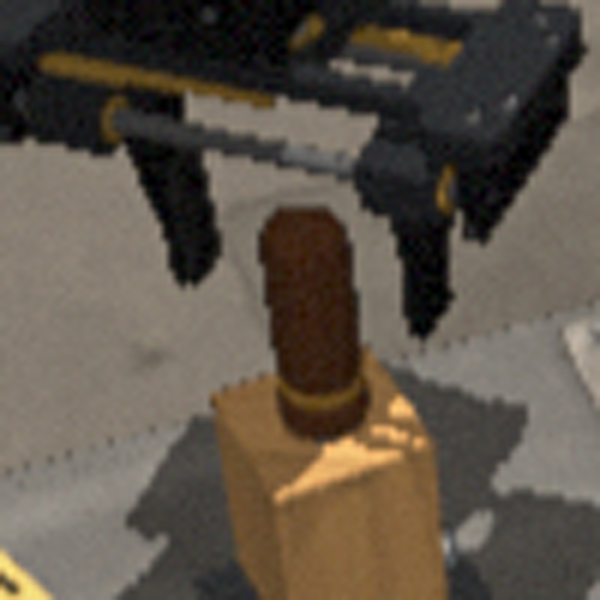

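View pics/w25.png

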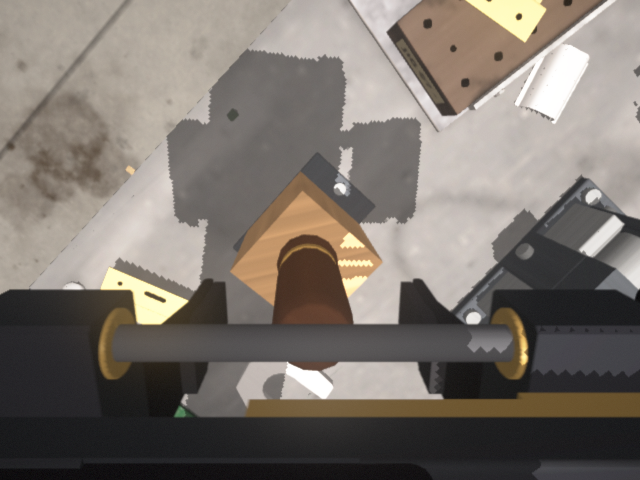

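```bash
python3 -m crank '[[-10,0.4,0,0,0,0,-1],[-30,1.2,0.2,0,0,0,-1],[-40,1.7,0.3,0,0,0,-1],[-40,1.7,0.3,0,0,0,-1],[0,30,-40,0,0,0,-1],[0,30,-40,0,0,0,-1],[0,0,0,0,0,0,-1],[0,0,0,0,0,0,-1]]';python3 -c "
from h import *
st()
t=shot('top','t26.png');s=shot('scene','s26.png')
for n,p in(('t',t),('s',s)):
 for k in ('plunger_back','stop_face','plunger','driver_grip','stand_mouth','solder_reel','tape_roll','yoke_plate','solenoid_stand'):
  for d in r.spot_point(p,k)[:1]: print(n,k,round(d['conf'],2),w(p,d['point']))
c=[250,179]
cv2.imwrite('pics/b26.png',cv2.resize(s['img'][c[1]-50:c[1]+50,c[0]-50:c[0]+50],None,fx=6,fy=6,interpolation=cv2.INTER_CUBIC))
a=pix(t,[608.5,27,60])[0].astype(int)
cv2.imwrite('pics/t26c.png',cv2.resize(t['img'][a[1]-70:a[1]+70,a[0]-70:a[0]+70],None,fx=4,fy=4))
"
```

```text
time_s: 31.2
tool_pos: [600.6, 219.6, 263.0]
eef_rot: [[0.033, 0.715, -0.698], [-0.035, -0.697, -0.716], [-0.999, 0.048, 0.002]]
wrist_force: [0.0, -0.0, 0.2]
opening: 87.3
31.2 [600.551 219.611 262.989] 87.32900092702711 F [ 0.013 -0.007  0.219] T [0.063 0.054 0.039]
[[ 0.033  0.715 -0.698]
 [-0.035 -0.697 -0.716]
 [-0.999  0.048  0.002]]
q [ 0.291  0.407 -0.964  1.377  0.379  1.521 -1.423]
t plunger_back 0.66 [665.656  30.824  47.764]
t stop_face 0.86 [655.396  26.416  58.414]
t plunger 0.75 [596.605  22.706  31.696]
t driver_grip 0.65 [497.46  202.643 149.802]
t stand_mouth 0.96 [493.685 199.197  96.573]
t solder_reel 0.83 [ 551.554 -195.386    0.99 ]
t yoke_plate 0.96 [380.778 111.754   1.435]
t solenoid_stand 0.88 [ 718.508 -162.829    3.616]
s plunger_back 0.67 [661.107  31.164  50.4  ]
s stop_face 0.64 [659.841  30.946  48.164]
s plunger 0.62 [599.124  20.919  31.862]
s driver_grip 0.79 [498.026 202.815 147.534]
s stand_mouth 0.93 [488.861 196.533  93.31 ]
s solder_reel 0.76 [ 550.732 -194.201   -2.734]
s tape_roll 0.56 [ 361.718 -127.88     0.518]
s yoke_plate 0.58 [379.917 111.801  -1.823]
s solenoid_stand 0.56 [ 719.698 -165.636   -0.196]
```

View pics/s26.png

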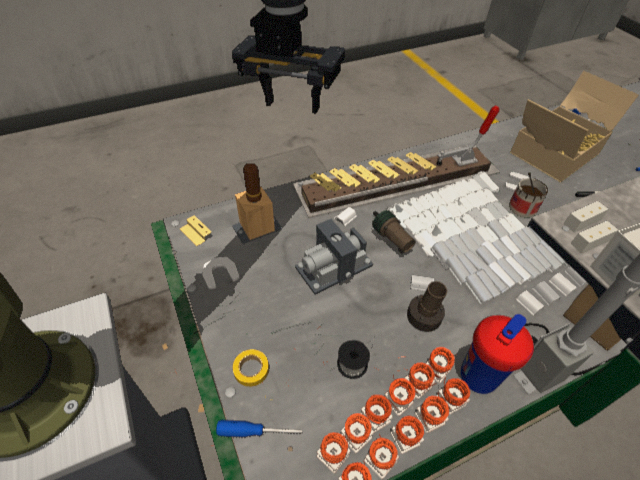

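View pics/b26.png

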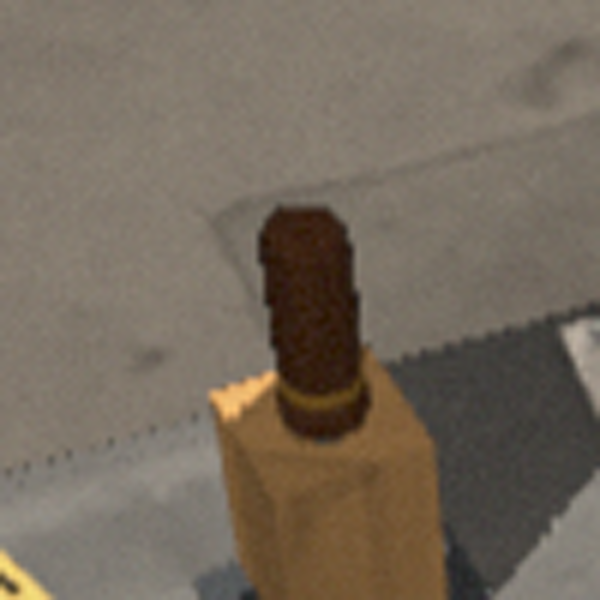

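View pics/t26.png

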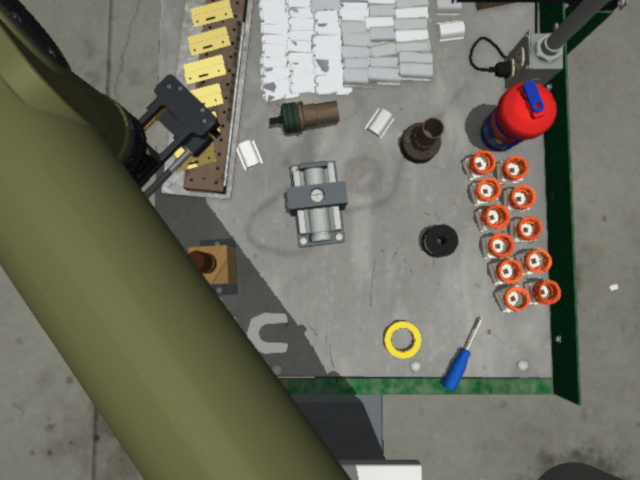

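```bash
python3 -c "
from h import *
print(r.hand_in())"
```

```text
the job is handed in; nothing more can be done
None
```

I pushed the plunger home, tightened the clamp screw onto it with the flat driver, put the driver back upright in its stand, and handed the job in after about 31 s. The hand-in reports no verdict, so what follows rests on my own last checks.

- **Plunger:** I pushed it with the closed fingers until the force rose from about 9 N to 18 N with no further movement. In the last pictures its back end bears on the end stop. The scene camera puts the two points about 2.6 mm apart, within its own error. The top camera disagrees: it puts the back end about 10 mm past the stop face. I took that as detection error, because the plunger cannot pass the plate.
- **Clamp screw:** I turned it about 2.07 rad clockwise with the blade in the slot. The reaction torque rose from about 0.15 N m when free to 0.29–0.32 N m. From that I estimate roughly 100 N on the pad; I had no direct reading of the pad force. The last top picture shows the slot turned by about the same amount.
- **Driver:** It stands upright in its hole with the handle seated on the top face. The cameras put its axis roughly 4–5 mm off the hole's centre by my best estimate, against the 12 mm allowed.
- **Bystanders:** The solder reel, yoke plate, solenoid stand and tape roll are all within a few mm of where they started. The tape roll's last position comes from the scene camera only.
- **Robot:** The gripper is open and clear of everything, and the wrist force reads about zero.

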